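Gauge the column bore of a slit lamp

TASK

Measure the bore of the blue-banded column socket with the spring bore gauge: with its blue wings pinched, lower the gauge gently into the bore until its flange sits flat on the socket, and let go so that its plungers spring out against the wall. Press the red lock button down until it bites firmly, without forcing it, then, holding the gauge by its metal body and not by the wings, draw it out and put it back upright in its grey stand, fully seated, still locked at the bore's width. Do not bang or strain the gauge or its button, and leave the other things where they are.

Things in the scene. Friction and masses are not known exactly. Their poses are not given: they have to be found in the camera images.
- gauge_grip (a point): Loose spring bore gauge (about 0.32 kg, upright in its stand at the start); point on its axis at mid-handle, 29 mm above the flange's underside. z: its axis, up. Solid aluminium handle, 34 mm along x, 24 mm along y, from 6 to 50 mm above the flange's underside; grip it across x to leave the wings alone. Blue wings stand beside its +y and -y faces; pinch them along y.
- gauge: The same gauge, same axes; origin on its axis at the flange's underside. Steel flange: round, 72 mm across, 6 mm thick. Below it a round pilot 41 mm across, 38 mm long, its last 9 mm tapering to 28 mm.
- plunger_line (a point): Point on the gauge's axis, 16 mm below the flange's underside, level with the two brass plungers, which stick out along the gauge's +y and -y through the pilot: 54 mm over their round tips when sprung out (too wide for the bore), 38 mm when fully pinched (inside the pilot).
- jaw_l (a joint): How far each wing and the plunger fixed to it are pushed in, m: 0 fully sprung out, 0.008 fully pinched, 0.005 against the blue-banded bore's wall. Both sides are linked and move alike; springs push out with about 1 N a side. Wings: 16 mm along x, 5 mm thick, 11 to 47 mm above the flange's underside, 54 mm apart over their outer faces sprung out, 38 mm fully pinched.
- lock (a joint): Travel of the red lock button, m: 0 up (not locked), grows as it is pressed straight down. It slides stiffly (about 6 N) and stays where it is left; after about 6 mm it bites on the plungers and the force rises steeply. A press that ends at 12 to 22 N locks; less may let the plungers creep out, 28 N strains it. Pinching the wings overpowers the lock.
- lock_top (a point): Centre of the top of the red lock button (round, 20 mm across) on the gauge's axis, 64 mm above the flange's underside when up (14 mm above the handle); z up
- blue_socket_mouth (a point): Centre of the mouth of the socket to be measured: fixed upright steel tube with a blue band, 70 mm tall, 74 mm outside, on a white 102 by 94 mm foot 12 mm thick; straight round through-bore 44 mm across; this point is level with its flat top rim; z up
- blue_socket: The same socket; origin at the centre of its underside
- black_socket: A like socket with a black band and a 49 mm bore: not to be measured; origin at the centre of its underside, 70 mm tall
- stand_mouth (a point): Centre of the mouth of the grey gauge stand: fixed block 92 x 92 x 55 mm with a round pocket 58 mm across and 45 mm deep in its top; the gauge hangs in it with its flange on the top face; this point is level with the top face; z up
- stand: The same stand; origin at the centre of its underside
- drops: Eye-drop bottle, 32 mm across, 70 mm tall, standing loose; origin at the centre of its underside
- lens_case: Black lens case with two glass lenses, 60 x 90 x 22 mm, loose; origin at the centre of its underside
- driver: Screwdriver, 160 mm long, lying loose
- button: The red lock button, moving with the lock; origin on the gauge's axis, 64 mm below the button's top

How it is judged:
On the way, in this order (a step that is already met when the one before it is completed fails the run):
1. the gauge sits flat in the blue-banded socket, unlocked, with its plungers sprung out against the wall of the bore (distance between gauge and blue_socket_mouth below 0.004 m and angle between gauge's own z axis and vertical below 0.06 rad and value of joint jaw_l between 0.0035 and 0.0065 m and value of joint lock below 0.003 m), for 0.2 s.
2. the lock button is pressed down with the gauge still seated in that bore and its plungers on the wall (distance between gauge and blue_socket_mouth below 0.004 m and angle between gauge's own z axis and vertical below 0.06 rad and value of joint jaw_l between 0.0035 and 0.0065 m and value of joint lock above 0.0062 m), for 0.2 s.
3. the gauge is drawn clear of the bore with its plungers still at the bore's width (z of gauge in the frame of blue_socket_mouth above 0.04 m and value of joint jaw_l between 0.0035 and 0.0065 m and value of joint lock above 0.006 m), for 0.1 s.
At the end, for the whole second after the job is handed in: Gauge upright (0.06 rad) and still in its grey stand, flange on the top face (3 mm), axis within 10 mm of the pocket's, lock down at least 6 mm, each plunger within 1.5 mm of where the bore's wall held it (jaw_l 0.0035 to 0.0065), robot clear (horizontal distance between gauge and stand_mouth below 0.01 m and z of gauge in the frame of stand_mouth between -0.003 and 0.003 m and angle between gauge's own z axis and vertical below 0.06 rad and value of joint jaw_l between 0.0035 and 0.0065 m and value of joint lock above 0.006 m and linear speed of gauge below 0.02 m/s); the robot touches nothing.
It fails at once if the red lock button is strained by more than 28 N (contact force between anything else and button above 28 N).
It fails at once if the gauge is banged or forced against the blue-banded socket with more than 60 N (contact force between gauge and blue_socket above 60 N).
It fails at once if the gauge is dropped on or forced against its stand with more than 60 N (contact force between gauge and stand above 60 N).
It fails at once if the gauge is pushed against the black-banded socket (contact force between gauge and black_socket above 5 N).
It fails at once if the eye-drop bottle, the lens case or the screwdriver is moved by more than 15 mm (distance of any of drops, lens_case, driver from where it was at the start of the episode above 0.015 m).
It also fails if it takes over 72 s, if anything falls off the work surface, if the arm or the gripper's body presses on something with over 40 N, if the wrist force passes 120 N, or if a joint passes its speed limit or range.

ROBOT

A 7-joint arm with a two-finger parallel gripper is mounted at the origin on the work surface. World frame = base frame: x ahead of the robot, y to its left, z up, the work surface at z = 0. Lengths are in m, angles in rad, forces in N, time in s.
With the tool pointing down it reaches from about 0.35 to 0.9 m from the base axis. Payload 8.1 kg.
Tool frame: the origin (TCP) lies between the finger pads; the fingertips stand 19 mm ahead of it and the grasp point (between the pads) is the TCP; y points along the fingers, x is the direction in which the jaws open and shut, and the axes are right-handed (so a half turn about y gives the same grasp; the last joint's range is limited). The gripper opens to 92 mm and grips with 3 to 60 N. Pads are 19 mm wide; open, the fingers measure 130 mm over their backs; the gripper's body (75 mm by 190 mm) begins 47 mm behind the grasp point.
Start: joints at [-0.103, 0.434, 0.025, 1.573, -0.012, 1.134, -0.075], TCP at [0.625, -0, 0.246] pointing down, gripper open.
Joint ranges: [-2.62, 2.62], [-0.44, 2.09], [-1.27, 1.32], [0.08, 2.57], [-1.32, 4.46], [0.12, 2], [-2.74, 2.74]. Speed limits (rad/s): [2.22, 2.22, 3.01, 3.01, 3.14, 3.14, 3.14].

INTERFACE

Orientations are given as a rotation vector (axis times angle).
In Python, from cell import arm gives the robot as it stands.
- The arm moves only by the tool move_arm, never from a script. Its argument "series" is a list of rows, each an object of numbers: "x", "y", "z": the shift along the tool's x, y, z in cm; "rx", "ry", "rz": the turn, a rotation vector about the tool's x, y, z in rad. In form: [{"x": .., "y": .., "z": .., "rx": .., "ry": .., "rz": ..}, ...]. A call has 1 to 12 rows; each row shifts and turns the pose as measured when the row begins, along the tool's axes as they then stand; what a row does not reach is not made up. A row lasts 1/8 s, in which the tool goes at most 62.5 mm and 10.7 degrees, less where a joint would pass 70% of its speed; a pose out of reach is approached as far as the arm can. A call is refused whole if a number of a shift passes 6.25 or a number of a turn 0.188, either way. A call with a gripper value outside its range is refused whole. "jaw" is the finger opening in cm, from 0 to 9.18, set as the call begins (left out, the last holds). The fingers move at their own pace and stop on an object; "newtons" is the grip in N (left out, the last holds). Time passes only in rows, so rows that do not move let the fingers close. It gives the time, the measured TCP pose, the force and the opening at its end, in the units of the state.
- arm.observe(): the state, without advancing time (a new reading comes with each control period).
- arm.get_image(name): name is "scene" or "side" or "wrist"; returns the picture (480x640x3 uint8, blue, green, red); there is no depth.
- arm.camera_params(name): a dict with "K" (3x3 intrinsics, pixels), "R" (3x3) and "t" (3): a world point X has camera coordinates R X + t; the wrist camera has in their place "tool_from_camera" (4x4, takes a point from camera to tool coordinates, whose origin is the TCP and whose axes are the tool frame's). Camera axes: x right, y down, z forward; pixel columns grow to the right and rows downward; lengths in m; the calibration is good to about 2 mm. The wrist camera is an equidistant fisheye: a pixel r from the principal point sees the ray r / f radians off the axis. A picture is of the moment at which its call begins: read the wrist's pose just before it. camera_params takes no time and is no camera call.
- arm.sign_off(): hands the job in, once; it reports no verdict.
The state is a dict: "clock": time; "joints": joint angles; "dq": joint speeds; "joint_efforts": joint torques, N m; "position": TCP position; "ee_rot": TCP orientation; "force": force on the tool from outside, world axes, zero at the start; "ft_torque": the same for the moment, N m; "width": opening from 0.0 (shut) to 1.0 (fully open).
Only numpy, scipy, OpenCV 4.12 (cv2) and the standard library are available. Lean on these libraries where they do the work, as an engineer would, in place of code of your own. Each camera call takes 0.05 s, during which the arm holds its last target.

## Working session

There is one attempt and no reset: what is moved stays moved. The work goes in short steps, Python scripts to look and compute and a tool call to move; the robot and the scene stay as the last step left them, time stands still between calls to the robot, and variables do not carry over. Pictures are saved under pics/ and viewed, and the job is handed in when it is done.

Besides the shell and the picture viewer there is one more tool, called after "Emit:" by a JSON object that holds its "op" and its "data". move_arm: Moves the arm, as the interface text tells. Its arguments: {"type":"object","properties":{"series":{"type":"array","items":{"type":"object","properties":{"x":{"type":"number"},"y":{"type":"number"},"z":{"type":"number"},"rx":{"type":"number"},"ry":{"type":"number"},"rz":{"type":"number"}}}},"jaw":{"type":"number"},"newtons":{"type":"number"}},"required":["series"]}

```bash
ls; mkdir -p pics
python3 - <<'E'
from cell import arm
import cv2,numpy as np
s=arm.observe();print(s)
for n in ["scene","side","wrist"]:
    cv2.imwrite(f"pics/{n}0.png",arm.get_image(n));print(n,arm.camera_params(n))
E
```

```text
pics
{'clock': 0.0, 'joints': array([-0.10261951,  0.43522537,  0.02495799,  1.57409632, -0.01161357,
        1.13397902, -0.07510008]), 'dq': array([ 0.00056677,  0.00166449, -0.00029411, -0.00014226, -0.00154276,
       -0.00034374, -0.00012632]), 'joint_efforts': array([ 3.89017032e-04, -6.67853522e+01,  9.84863900e-01, -3.14464223e+01,
       -6.05165795e-02,  4.27553023e-02,  1.12382318e-04]), 'position': array([ 6.24523217e-01, -2.91615145e-05,  2.44943577e-01]), 'ee_rot': array([-1.57091961e+00,  1.25719471e-03,  1.19039307e-03]), 'force': array([0.40727608, 0.25557169, 0.06919476]), 'ft_torque': array([ 0.01780745,  0.0377519 , -0.00784155]), 'width': 0.9996524778970416}
scene {'K': array([[482.24061842,   0.        , 318.29851248],
       [  0.        , 482.24061842, 237.99551004],
       [  0.        ,   0.        ,   1.        ]]), 'R': array([[ 0.31994892,  0.94736578, -0.01143508],
       [ 0.74558822, -0.25921397, -0.61392697],
       [-0.58457754,  0.18789941, -0.78928   ]]), 't': array([-0.13092549, -0.39641538,  1.34455195])}
side {'K': array([[500.3341233 ,   0.    
[... 157 characters left out ...]
17834, -0.00454529],
       [-0.11970743, -0.74788062, -0.65295077],
       [ 0.09727153,  0.64568074, -0.75738671]]), 't': array([-0.59304623,  0.12963104,  0.94781326])}
wrist {'K': array([[371.64829954,   0.        , 312.38715618],
       [  0.        , 371.64829954, 238.1898451 ],
       [  0.        ,   0.        ,   1.        ]]), 'tool_from_camera': array([[ 9.99999939e-01,  2.96080534e-04, -1.84574585e-04,
        -6.79805424e-04],
       [ 2.54927353e-04, -2.58862446e-01,  9.65914162e-01,
        -1.38349667e-01],
       [ 2.38208952e-04, -9.65914151e-01, -2.58862506e-01,
         6.83089771e-02],
       [ 0.00000000e+00,  0.00000000e+00,  0.00000000e+00,
         1.00000000e+00]])}
```

View pics/scene0.png

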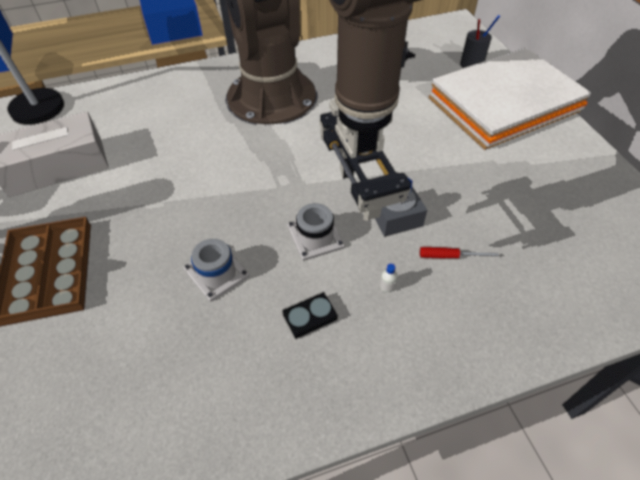

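View pics/side0.png

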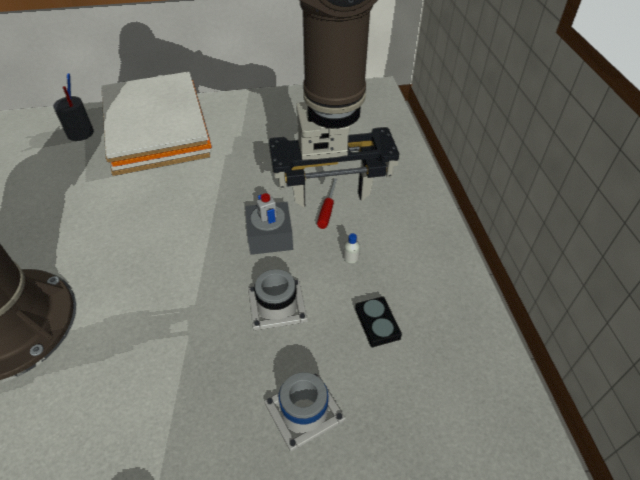

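View pics/wrist0.png

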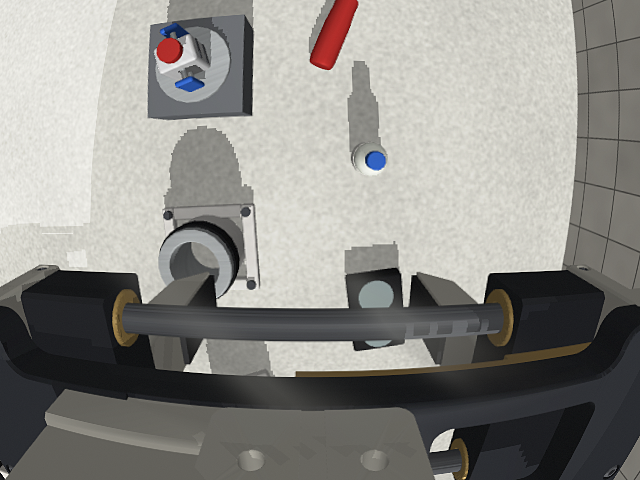

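```bash
cat > h.py <<'E'
import numpy as np,cv2
from cell import arm
from scipy.spatial.transform import Rotation as Ro
def ray(n,u,v,s=None):
    p=arm.camera_params(n);K=p["K"]
    a=np.array([(u-K[0,2])/K[0,0],(v-K[1,2])/K[1,1]])
    if n!="wrist":
        d=p["R"].T@np.array([a[0],a[1],1]);o=-p["R"].T@p["t"]
    else:
        r=np.hypot(*a);d=np.array([*(a/max(r,1e-9)*np.sin(r)),np.cos(r)])
        T=p["tool_from_camera"];R=Ro.from_rotvec(s["ee_rot"]).as_matrix()
        d=R@T[:3,:3]@d;o=s["position"]+R@T[:3,3]
    return o,d/np.linalg.norm(d)
def onz(n,u,v,z,s=None):
    o,d=ray(n,u,v,s);return o+d*(z-o[2])/d[2]
def tri(rs):
    A=np.zeros((3,3));b=np.zeros(3)
    for o,d in rs:
        P=np.eye(3)-np.outer(d,d);A+=P;b+=P@o
    X=np.linalg.solve(A,b);return X,[np.linalg.norm((np.eye(3)-np.outer(d,d))@(X-o)) for o,d in rs]
def proj(n,X,s=None):
    p=arm.camera_params(n);K=p["K"]
    if n!="wrist":
        c=p["R"]@X+p["t"];return K[0,0]*c[0]/c[2]+K[0,2],K[1,1]*c[1]/c[2]+K[1,2]
    T=p["tool_from_camera"];R=Ro.from_rotvec(s["ee_rot"]).as_matrix()
    c=T[:3,:3].T@(R.T@(X-s["position"])-T[:3,3]);r=np.hypot(c[0],c[1]);th=np.arctan2(r,c[2])
    return K[0,0]*th*c[0]/r+K[0,2],K[1,1]*th*c[1]/r+K[1,2]
E
python3 - <<'E'
import cv2,numpy as np
a=cv2.imread("pics/side0.png");w=cv2.imread("pics/wrist0.png")
c=[cv2.resize(a[180:260,230:310],(400,400),interpolation=0),cv2.resize(a[255:335,240:320],(400,400),interpolation=0)]
d=[cv2.resize(a[365:450,260:345],(400,400),interpolation=0),cv2.resize(w[5:125,140:260],(400,400),interpolation=0)]
cv2.imwrite("pics/z0.png",cv2.resize(np.vstack([np.hstack(c),np.hstack(d)]),(600,600)))
E
```

```text
(no output)
```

View pics/z0.png

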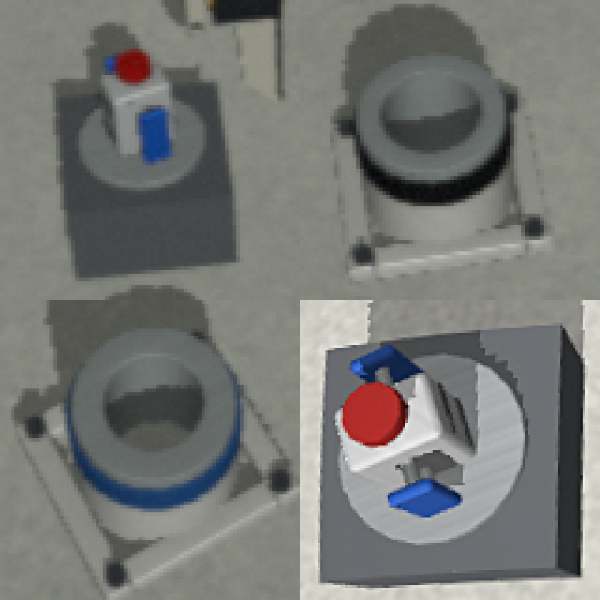

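```bash
cat > m.py <<'E'
from h import *
def red(img,lo,box=None):
    hsv=cv2.cvtColor(img,cv2.COLOR_BGR2HSV)
    m=((hsv[...,0]<8)|(hsv[...,0]>172))&(hsv[...,1]>150)&(hsv[...,2]>60)
    m=m.astype(np.uint8)
    n,l,st,c=cv2.connectedComponentsWithStats(m)
    return [(st[i],c[i]) for i in range(1,n) if st[i][4]>lo]
def blue(img,lo):
    hsv=cv2.cvtColor(img,cv2.COLOR_BGR2HSV)
    m=((hsv[...,0]>100)&(hsv[...,0]<125)&(hsv[...,1]>150)&(hsv[...,2]>60)).astype(np.uint8)
    n,l,st,c=cv2.connectedComponentsWithStats(m)
    return [(st[i],c[i]) for i in range(1,n) if st[i][4]>lo]
E
python3 - <<'E'
from m import *
s=arm.observe()
for n in ["scene","side","wrist"]:
    im=cv2.imread(f"pics/{n}0.png")
    print(n,"red",red(im,15));print("blue",blue(im,15))
# rough points
print("blue rim L/R side",onz("side",279.5,397,.07),onz("side",328.5,397,.07))
print("blue rim top/bot", onz("side",303.5,374,.07),onz("side",303.5,417,.07))
print("black ",onz("side",255.5,285,.07),onz("side",295.5,285,.07),onz("side",275.5,270,.07),onz("side",275.5,304,.07))
print("flange",onz("side",251,218,.061),onz("side",284.5,218,.061),onz("side",268,205,.061),onz("side",268,229.5,.061))
E
```

```text
scene red [(array([476,  31,   4,   8,  21], dtype=int32), array([477.42857143,  34.52380952])), (array([420, 247,  40,  11, 373], dtype=int32), array([439.38337802, 252.42895442]))]
blue [(array([ 141,    0,   60,   43, 2076], dtype=int32), array([170.37186898,  19.03709056])), (array([  0,  13,  11,  40, 259], dtype=int32), array([ 4.64092664, 33.49034749])), (array([ 0, 57,  8, 14, 61], dtype=int32), array([ 2.24590164, 65.39344262])), (array([196, 259,  35,  17, 126], dtype=int32), array([215.44444444, 270.5952381 ])), (array([387, 265,   7,   8,  48], dtype=int32), array([390.35416667, 268.39583333]))]
side red [(array([261, 193,   9,   9,  60], dtype=int32), array([265.06666667, 197.4       ])), (array([317, 198,  16,  31, 294], dtype=int32), array([324.88435374, 213.1292517 ]))]
blue [(array([68, 74,  2, 20, 37], dtype=int32), array([68.48648649, 83.72972973])), (array([267, 209,   8,  14,  86], dtype=int32), array([270.8255814, 215.6627907])), (array([349, 234,   7,   9,  57], dtype=int32), array([352.0877193 , 238.12280702])), (array([281, 403,  46,  21, 205], dtype=int32), 
[... 272 characters left out ...]
ray([173.14222222,  30.34666667])), (array([175,  77,  29,  15, 279], dtype=int32), array([189.26523297,  83.86738351])), (array([366, 152,  19,  18, 278], dtype=int32), array([375.21942446, 160.13309353]))]
blue rim L/R side [ 0.49956637 -0.26231764  0.07      ] [ 0.57443139 -0.2741617   0.07      ]
blue rim top/bot [ 0.54152874 -0.22951897  0.07      ] [ 0.53191425 -0.29974304  0.07      ]
black  [ 0.47891014 -0.0388978   0.07      ] [ 0.55126658 -0.05044538  0.07      ] [ 0.51861372 -0.0094645   0.07      ] [ 0.51088223 -0.08686136  0.07      ]
flange [0.48218741 0.14479164 0.061     ] [0.55110223 0.13371727 0.061     ] [0.52067967 0.17818533 0.061     ] [0.51419591 0.10618138 0.061     ]
```

Emit:
{"op": "move_arm", "data": {"series": [{"x": -1.5,"z": -5.5},{"x": -1.5,"z": -5.5},{"x": -1.5,"z": -5.5},{"x": -1.5,"z": -5.5},{"x": -1.5,"z": -5.5},{"x": -1,"z": -5.5},{},{}]}}

```text
invalid input
```

Run:
```python
from m import *
import pickle
s=arm.observe();im=arm.get_image("wrist");cv2.imwrite("pics/w1.png",im);pickle.dump(s,open("s1.pkl","wb"))
print(s["clock"],s["position"],s["ee_rot"],s["force"])
```

```text
0.15 [ 6.24638038e-01 -1.75037278e-05  2.45151710e-01] [-1.57087205e+00  9.57095484e-04  8.72031540e-04] [-0.80855175 -0.52661684 -0.17423384]
```

View pics/w1.png

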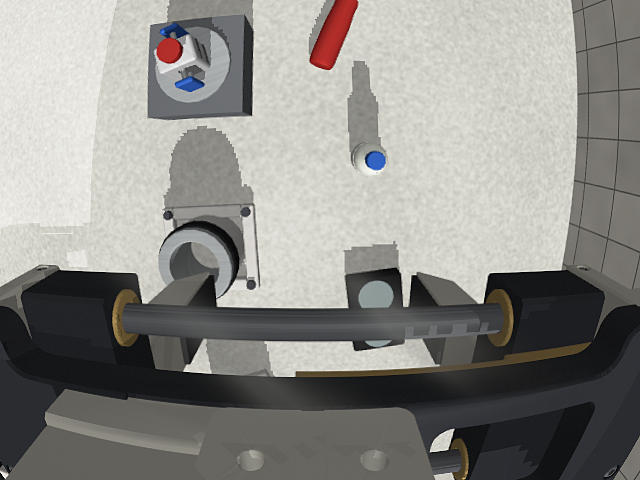

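Emit:
{"op": "move_arm", "data": {"series": [{"x": -1.5,"y": 0,"z": -5.5,"rx": 0,"ry": 0,"rz": 0},{"x": -1.5,"y": 0,"z": -5.5,"rx": 0,"ry": 0,"rz": 0},{"x": -1.5,"y": 0,"z": -5.5,"rx": 0,"ry": 0,"rz": 0},{"x": -1.5,"y": 0,"z": -5.5,"rx": 0,"ry": 0,"rz": 0},{"x": -1.5,"y": 0,"z": -5.5,"rx": 0,"ry": 0,"rz": 0},{"x": -1,"y": 0,"z": -5.5,"rx": 0,"ry": 0,"rz": 0},{"x": 0,"y": 0,"z": 0,"rx": 0,"ry": 0,"rz": 0},{"x": 0,"y": 0,"z": 0,"rx": 0,"ry": 0,"rz": 0}]}}

```text
clock: 1.2
position: [0.5375, -0.3383, 0.2429]
ee_rot: [-1.57, -0.0, 0.005]
force: [0.3, 0.8, 0.3]
width: 1.0
```

Run:
```python
from m import *
import pickle
s=arm.observe();im=arm.get_image("wrist");cv2.imwrite("pics/w2.png",im);pickle.dump(s,open("s1.pkl","wb"))
print(s["clock"],s["position"],s["ee_rot"],s["force"])
```

```text
1.2 [ 0.53747612 -0.33833189  0.24290915] [-1.56958108e+00 -3.70913732e-04  4.99133608e-03] [0.29389973 0.80999045 0.32426246]
```

View pics/w2.png

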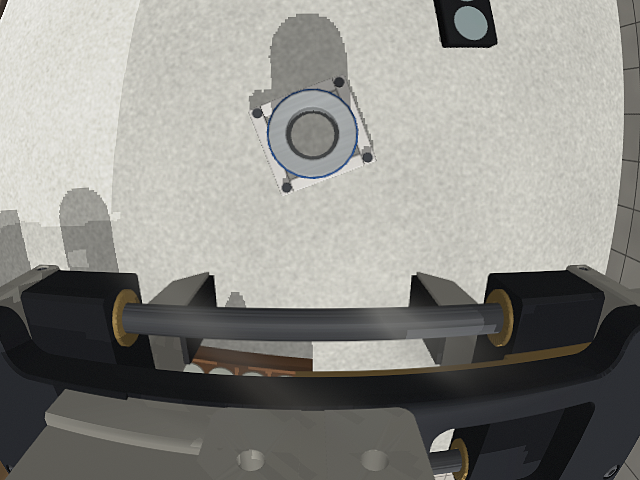

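Run:
```python
from m import *
import pickle
s=pickle.load(open("s1.pkl","rb"));im=cv2.imread("pics/w2.png")
print(im[134,300:345:1].tolist()[::6],im[134,262:292:2].tolist())
g=cv2.cvtColor(im,cv2.COLOR_BGR2GRAY)
for r in [(20,32),(38,52)]:
    c=cv2.HoughCircles(cv2.GaussianBlur(g[60:210,230:400],(3,3),0),cv2.HOUGH_GRADIENT_ALT,1,20,param1=150,param2=.8,minRadius=r[0],maxRadius=r[1])
    if c is not None:
        for u,v,rr in c[0]:
            u+=230;v+=60;print(u,v,rr,onz("wrist",u,v,.07,s),onz("wrist",u-rr,v,.07,s)-onz("wrist",u+rr,v,.07,s))
```

```text
[[128, 133, 134], [120, 126, 126], [130, 137, 137], [126, 131, 132], [126, 133, 133], [129, 134, 135], [61, 61, 60], [162, 162, 158]] [[203, 207, 210], [202, 207, 211], [194, 197, 201], [109, 73, 52], [164, 164, 161], [160, 160, 157], [161, 160, 156], [160, 160, 155], [161, 162, 158], [165, 163, 160], [167, 166, 162], [171, 169, 166], [72, 72, 70], [60, 61, 59], [71, 72, 71]]
313.0 133.0 24.580116 [ 0.5364548  -0.26321372  0.07      ] [-0.04070273 -0.00015836  0.        ]
310.0 134.0 44.54478 [ 0.53397699 -0.26405962  0.07      ] [-0.07402247 -0.00017616  0.        ]
```

Emit:
{"op": "move_arm", "data": {"series": [{"x": -0.3,"y": 0,"z": 6,"rx": 0,"ry": 0,"rz": 0},{"x": -0.3,"y": 0,"z": 6,"rx": 0,"ry": 0,"rz": 0},{"x": -0.3,"y": 0,"z": 6,"rx": 0,"ry": 0,"rz": 0},{"x": -0.3,"y": 0,"z": 6,"rx": 0,"ry": 0,"rz": 0},{"x": -0.3,"y": 0,"z": 6,"rx": 0,"ry": 0,"rz": 0},{"x": -0.3,"y": 0,"z": 6,"rx": 0,"ry": 0,"rz": 0},{"x": -0.3,"y": 0,"z": 6,"rx": 0,"ry": 0,"rz": 0},{"x": 0,"y": 0,"z": 0,"rx": 0,"ry": 0,"rz": 0},{"x": 0,"y": 0,"z": 0,"rx": 0,"ry": 0,"rz": 0}]}}

```text
clock: 2.38
position: [0.5108, 0.1018, 0.2437]
ee_rot: [-1.568, -0.019, 0.019]
force: [0.3, -0.8, -0.3]
width: 1.001
```

Run:
```python
from m import *
import pickle
s=arm.observe();im=arm.get_image("wrist");cv2.imwrite("pics/w3.png",im);pickle.dump(s,open("s2.pkl","wb"))
print(s["clock"],s["position"],s["ee_rot"],s["force"])
print(red(im,15),blue(im,15))
```

```text
2.375 [0.51080099 0.10177457 0.24367192] [-1.56807386 -0.01865749  0.01891132] [ 0.32346736 -0.84796405 -0.31739344]
[(array([ 422,  100,   48,   77, 1749], dtype=int32), array([445.51743854, 138.19782733])), (array([309, 166,  26,  27, 550], dtype=int32), array([321.49636364, 179.39454545]))] [(array([303, 143,  20,   9, 108], dtype=int32), array([312.06481481, 146.7037037 ])), (array([320, 198,  20,  15, 176], dtype=int32), array([328.88068182, 205.68181818])), (array([472, 265,  18,  19, 253], dtype=int32), array([480.37944664, 273.69565217]))]
```

View pics/w3.png

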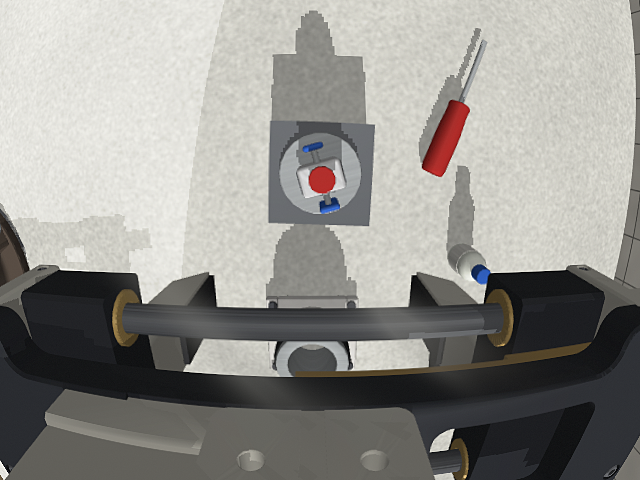

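Run:
```python
from m import *
import pickle
s=pickle.load(open("s1.pkl","rb"));im=cv2.imread("pics/w2.png");g=cv2.cvtColor(im,cv2.COLOR_BGR2GRAY).astype(float)
# radial edges -> 3D circle fit
from scipy.optimize import least_squares
def circ(n,g,u0,v0,r0,r1,z,s,sign):
    P=[]
    for a in np.linspace(0,2*np.pi,72,endpoint=False):
        rr=np.arange(r0,r1,.25)
        p=cv2.remap(cv2.GaussianBlur(g,(3,3),0).astype(np.float32),(u0+rr*np.cos(a)).astype(np.float32)[None],(v0+rr*np.sin(a)).astype(np.float32)[None],1)[0]
        d=np.gradient(p)*sign;k=d.argmax()
        P.append(onz(n,u0+rr[k]*np.cos(a),v0+rr[k]*np.sin(a),z,s)[:2])
    P=np.array(P)
    f=least_squares(lambda q:np.hypot(P[:,0]-q[0],P[:,1]-q[1])-q[2],[*P.mean(0),.03],loss="soft_l1",f_scale=.0005)
    return f.x,np.abs(f.fun).mean()
print("bore",circ("wrist",g,313,134,18,32,.07,s,1))
print("rim",circ("wrist",g,313,134,38,50,.07,s,-1))
g2=cv2.cvtColor(cv2.imread("pics/w3.png"),cv2.COLOR_BGR2GRAY).astype(float)
s=pickle.load(open("s2.pkl","rb"));im=cv2.imread("pics/w3.png")
print("flange",circ("wrist",g2,320,174,36,47,.061,s,-1))
b=im[...,2].astype(float)-im[...,1]
print("button",circ("wrist",b,321.5,179.4,8,18,.119,s,-1))
a=onz("wrist",312.1,146.7,.102,s);c=onz("wrist",328.9,205.7,.102,s);print(a,c,(a+c)/2)
d=a-c;print("yaw of y axis from world y",np.degrees(np.arctan2(-d[0],d[1])))
R=Ro.from_rotvec(s["ee_rot"]).as_matrix();print(R.round(4))
gs=cv2.cvtColor(cv2.imread("pics/side0.png"),cv2.COLOR_BGR2GRAY).astype(float)
S=cv2.imread("pics/side0.png");print("side btn",onz("side",264.8,196.8,.119))
print("side wing near",onz("side",270.8,215.7,.084))
cv2.imwrite("pics/z1.png",cv2.resize(im[110:240,255:385],(600,600),interpolation=0))
```

```text
bore (array([ 0.53555471, -0.26439897,  0.02144418]), np.float64(0.0006873162671320006))
rim (array([ 0.53558155, -0.26326646,  0.03611118]), np.float64(0.0003274144140879979))
flange (array([0.51559066, 0.14244958, 0.03533568]), np.float64(0.00018033633179391948))
button (array([0.51551785, 0.1429785 , 0.00949473]), np.float64(0.00014422956091411646))
[0.50825167 0.16604022 0.102     ] [0.52217594 0.121419   0.102     ] [0.51521381 0.14372961 0.102     ]
yaw of y axis from world y 17.33079526999445
[[ 9.997e-01 -2.000e-04 -2.390e-02]
 [ 2.390e-02  2.600e-03  9.997e-01]
 [-1.000e-04 -1.000e+00  2.600e-03]]
side btn [0.51559663 0.14120092 0.119     ]
side wing near [0.52311521 0.12161255 0.084     ]
```

View pics/z1.png

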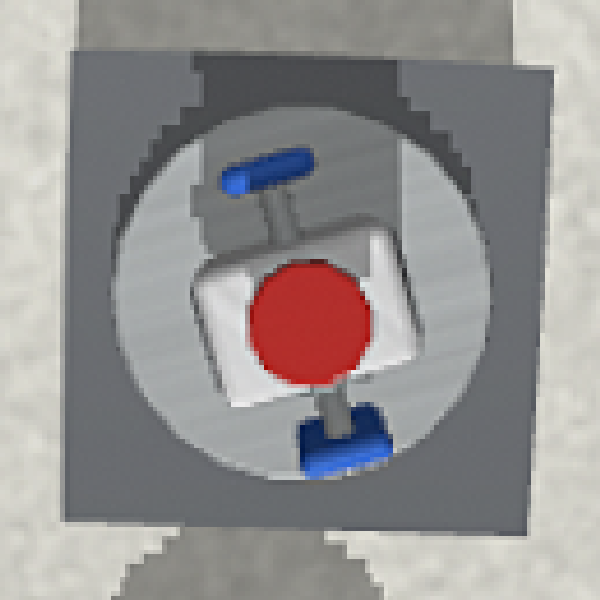

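Emit:
{"op": "move_arm", "data": {"series": [{"x": 0.4,"y": 0,"z": 4.1,"rx": 0,"ry": 0.185,"rz": 0},{"x": 0,"y": 0,"z": 0,"rx": 0,"ry": 0.185,"rz": 0},{"x": 0,"y": 0,"z": 0,"rx": 0,"ry": 0.185,"rz": 0},{"x": 0,"y": 0,"z": 0,"rx": 0,"ry": 0.185,"rz": 0},{"x": 0,"y": 0,"z": 0,"rx": 0,"ry": 0.185,"rz": 0},{"x": 0,"y": 0,"z": 0,"rx": 0,"ry": 0.185,"rz": 0},{"x": 0,"y": 0,"z": 0,"rx": 0,"ry": 0.185,"rz": 0},{"x": 0,"y": 0,"z": 0,"rx": 0,"ry": 0,"rz": 0},{"x": 0,"y": 0,"z": 0,"rx": 0,"ry": 0,"rz": 0}]}}

```text
clock: 3.55
position: [0.5159, 0.1318, 0.2439]
ee_rot: [-1.328, 1.002, -1.002]
force: [-0.3, 1.0, 0.4]
width: 0.998
```

```bash
cat > st.py <<'E'
from m import *
import sys
def go(x,y,z,yaw):
    """print shift in tool axes (cm) and turn to put TCP at x,y,z pointing down w/ tool x at yaw deg"""
    s=arm.observe();R=Ro.from_rotvec(s["ee_rot"]).as_matrix()
    c,sn=np.cos(np.radians(yaw)),np.sin(np.radians(yaw))
    tx=np.array([c,sn,0]);ty=np.array([0,0,-1.]);Rt=np.c_[tx,ty,np.cross(tx,ty)]
    print("clk",s["clock"],"pos",s["position"].round(4),"F",s["force"].round(2),"w_mm",round(s["width"]*91.8,1))
    print("yaw",np.degrees(np.arctan2(R[1,0],R[0,0])).round(2),"tilt",np.degrees(np.arccos(-R[2,1])).round(2))
    print("shift cm",(R.T@(np.array([x,y,z])-s["position"])*100).round(3),"turn",Ro.from_matrix(R.T@Rt).as_rotvec().round(4))
if __name__=="__main__": go(*map(float,sys.argv[1:]))
E
python3 st.py .5155 .1427 .2 -73.1
```

```text
clk 3.55 pos [0.5159 0.1318 0.2439] F [-0.29  1.01  0.4 ] w_mm 91.7
yaw -74.07 tilt 0.01
shift cm [-1.061  4.386  0.258] turn [-0.0001 -0.017   0.    ]
```

Emit:
{"op": "move_arm", "data": {"series": [{"x": -1.06,"y": 2,"z": 0.26,"rx": 0,"ry": -0.017,"rz": 0},{"x": 0,"y": 2.4,"z": 0,"rx": 0,"ry": 0,"rz": 0},{"x": 0,"y": 0,"z": 0,"rx": 0,"ry": 0,"rz": 0},{"x": 0,"y": 0,"z": 0,"rx": 0,"ry": 0,"rz": 0}]}}

```text
clock: 4.05
position: [0.5166, 0.1416, 0.2002]
ee_rot: [-1.336, 0.981, -0.983]
force: [0.8, -0.1, -0.0]
width: 0.997
```

```bash
python3 st.py .5155 .1427 .087 -73.1
python3 - <<'E'
from h import *
im=arm.get_image("wrist");cv2.imwrite("pics/w4.png",im)
E
```

```text
clk 4.05 pos [0.5166 0.1416 0.2002] F [ 0.8  -0.09 -0.05] w_mm 91.6
yaw -72.58 tilt 0.12
shift cm [-0.132 11.322 -0.097] turn [-0.002   0.0091 -0.0001]
```

View pics/w4.png

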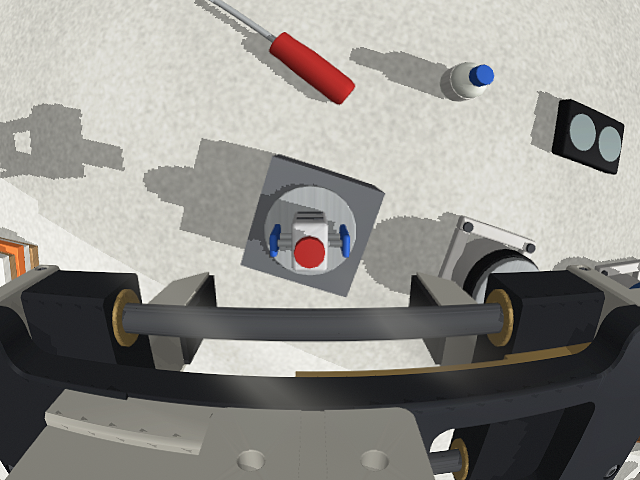

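Emit:
{"op": "move_arm", "data": {"series": [{"x": -0.13,"y": 3.5,"z": -0.1,"rx": -0.002,"ry": 0.009,"rz": 0},{"x": 0,"y": 4,"z": 0,"rx": 0,"ry": 0,"rz": 0},{"x": 0,"y": 2,"z": 0,"rx": 0,"ry": 0,"rz": 0},{"x": 0,"y": 0,"z": 0,"rx": 0,"ry": 0,"rz": 0},{"x": 0,"y": 0,"z": 0,"rx": 0,"ry": 0,"rz": 0}]}}

```text
clock: 4.72
position: [0.5196, 0.1436, 0.1085]
ee_rot: [-1.326, 0.983, -0.991]
force: [0.5, 0.4, 0.5]
width: 1.001
```

```bash
python3 st.py .5155 .1427 .087 -73.1
python3 - <<'E'
from h import *
im=arm.get_image("wrist");cv2.imwrite("pics/w5.png",im)
E
```

```text
clk 4.725 pos [0.5196 0.1436 0.1085] F [0.54 0.44 0.53] w_mm 91.9
yaw -73.01 tilt 0.56
shift cm [-0.037  2.145 -0.442] turn [-0.0098  0.0016 -0.001 ]
```

View pics/w5.png

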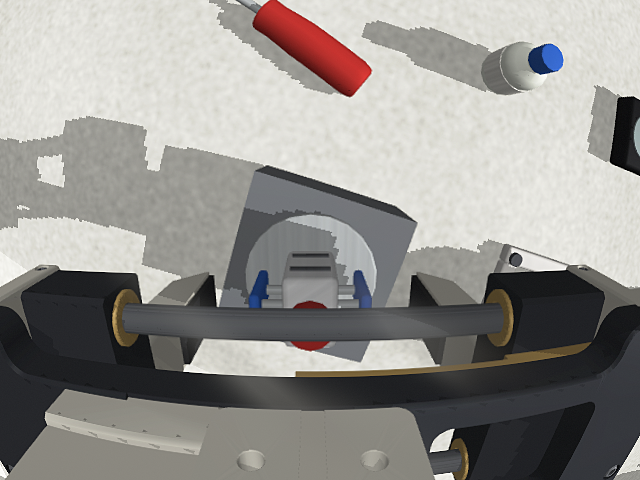

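Emit:
{"op": "move_arm", "data": {"series": [{"x": -0.04,"y": 0.6,"z": -0.44,"rx": -0.01,"ry": 0.0016,"rz": -0.001},{"x": 0,"y": 0.8,"z": 0,"rx": 0,"ry": 0,"rz": 0},{"x": 0,"y": 0.7,"z": 0,"rx": 0,"ry": 0,"rz": 0},{"x": 0,"y": 0,"z": 0,"rx": 0,"ry": 0,"rz": 0}]}}

```text
clock: 5.28
position: [0.516, 0.1431, 0.0878]
ee_rot: [-1.332, 0.988, -0.99]
force: [-0.4, 0.8, 0.2]
width: 0.996
```

```bash
python3 st.py .5155 .1427 .087 -73.1
```

```text
clk 5.275 pos [0.516  0.1431 0.0878] F [-0.39  0.83  0.25] w_mm 91.5
yaw -73.09 tilt 0.13
shift cm [ 0.023  0.083 -0.061] turn [-0.0022  0.0002 -0.0004]
```

Emit:
{"op": "move_arm", "data": {"series": [{"x": 0.02,"y": 0.05,"z": -0.06,"rx": -0.002,"ry": 0,"rz": 0},{"x": 0,"y": 0,"z": 0,"rx": 0,"ry": 0,"rz": 0},{"x": 0,"y": 0,"z": 0,"rx": 0,"ry": 0,"rz": 0},{"x": 0,"y": 0,"z": 0,"rx": 0,"ry": 0,"rz": 0},{"x": 0,"y": 0,"z": 0,"rx": 0,"ry": 0,"rz": 0},{"x": 0,"y": 0,"z": 0,"rx": 0,"ry": 0,"rz": 0},{"x": 0,"y": 0,"z": 0,"rx": 0,"ry": 0,"rz": 0}], "jaw": 3.3, "newtons": 18}}

```text
clock: 6.15
position: [0.5157, 0.143, 0.0877]
ee_rot: [-1.334, 0.989, -0.989]
force: [-0.8, -0.0, 0.9]
width: 0.397
```

```bash
python3 st.py .5155 .1427 .087 -73.1
python3 - <<'E'
from h import *
im=arm.get_image("wrist");cv2.imwrite("pics/w6.png",im)
E
```

```text
clk 6.15 pos [0.5157 0.143  0.0877] F [-0.79 -0.01  0.94] w_mm 36.5
yaw -73.08 tilt 0.05
shift cm [ 0.018  0.073 -0.027] turn [-0.0007  0.0004 -0.0005]
```

View pics/w6.png

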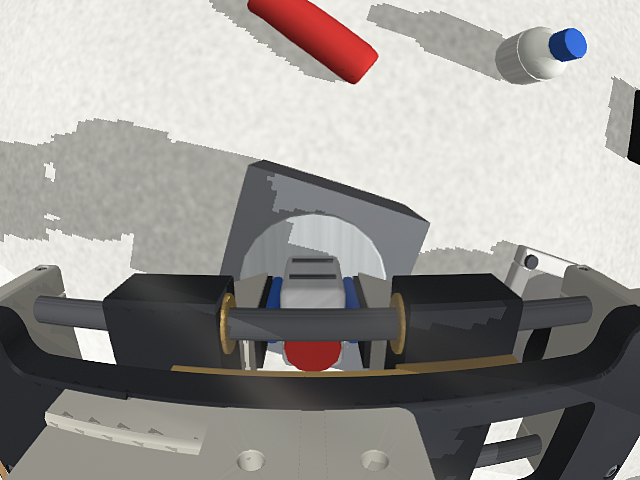

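Emit:
{"op": "move_arm", "data": {"series": [{"x": 0,"y": -0.5,"z": 0,"rx": 0,"ry": 0,"rz": 0},{"x": 0,"y": -1.5,"z": 0,"rx": 0,"ry": 0,"rz": 0},{"x": 0,"y": -2.5,"z": 0,"rx": 0,"ry": 0,"rz": 0},{"x": 0,"y": -3,"z": 0,"rx": 0,"ry": 0,"rz": 0},{"x": 0,"y": -3,"z": 0,"rx": 0,"ry": 0,"rz": 0},{"x": 0,"y": -2,"z": 0,"rx": 0,"ry": 0,"rz": 0},{"x": 0,"y": 0,"z": 0,"rx": 0,"ry": 0,"rz": 0}]}}

```text
clock: 7.08
position: [0.5148, 0.1419, 0.2203]
ee_rot: [-1.334, 0.989, -0.99]
force: [0.4, -0.9, -3.9]
width: 0.395
```

```bash
python3 st.py .5356 -.264 .2 -73.1
python3 - <<'E'
from h import *
im=arm.get_image("wrist");cv2.imwrite("pics/w7.png",im)
im=arm.get_image("side");cv2.imwrite("pics/s7.png",im)
E
```

```text
clk 7.075 pos [0.5148 0.1419 0.2203] F [ 0.36 -0.93 -3.88] w_mm 36.3
yaw -73.13 tilt 0.01
shift cm [39.444  2.027 -9.793] turn [-0.0002 -0.0005 -0.    ]
```

View pics/s7.png

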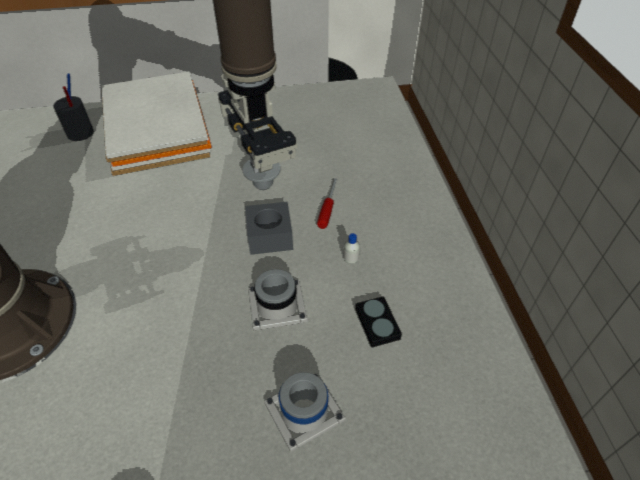

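Emit:
{"op": "move_arm", "data": {"series": [{"x": 4.5,"y": 0,"z": -1.1,"rx": 0,"ry": 0,"rz": 0},{"x": 5,"y": 0,"z": -1.25,"rx": 0,"ry": 0,"rz": 0},{"x": 5,"y": 0,"z": -1.25,"rx": 0,"ry": 0,"rz": 0},{"x": 5,"y": 0,"z": -1.25,"rx": 0,"ry": 0,"rz": 0},{"x": 5,"y": 0,"z": -1.25,"rx": 0,"ry": 0,"rz": 0},{"x": 5,"y": 0,"z": -1.25,"rx": 0,"ry": 0,"rz": 0},{"x": 5,"y": 0,"z": -1.25,"rx": 0,"ry": 0,"rz": 0},{"x": 3,"y": 0,"z": -0.7,"rx": 0,"ry": 0,"rz": 0},{"x": 0,"y": 0,"z": 0,"rx": 0,"ry": 0,"rz": 0},{"x": 0,"y": 0,"z": 0,"rx": 0,"ry": 0,"rz": 0}]}}

```text
clock: 8.43
position: [0.5284, -0.2535, 0.2057]
ee_rot: [-1.349, 1.004, -0.973]
force: [-0.5, 0.6, -3.6]
width: 0.398
```

```bash
python3 st.py .5356 -.264 .2 -73.1
python3 - <<'E'
from h import *
im=arm.get_image("wrist");cv2.imwrite("pics/w8.png",im)
im=arm.get_image("side");cv2.imwrite("pics/s8.png",im)
im7=cv2.imread("pics/s7.png")
a=cv2.resize(im7[190:260,235:305],(400,400),interpolation=0);b=cv2.resize(im[280:480,240:440],(400,400),interpolation=0)
cv2.imwrite("pics/z8.png",np.hstack([a,b]))
E
```

```text
clk 8.425 pos [ 0.5284 -0.2535  0.2057] F [-0.51  0.58 -3.61] w_mm 36.6
yaw -72.9 tilt 1.32
shift cm [1.215 0.553 0.394] turn [ 0.0218  0.0036 -0.0073]
```

View pics/z8.png

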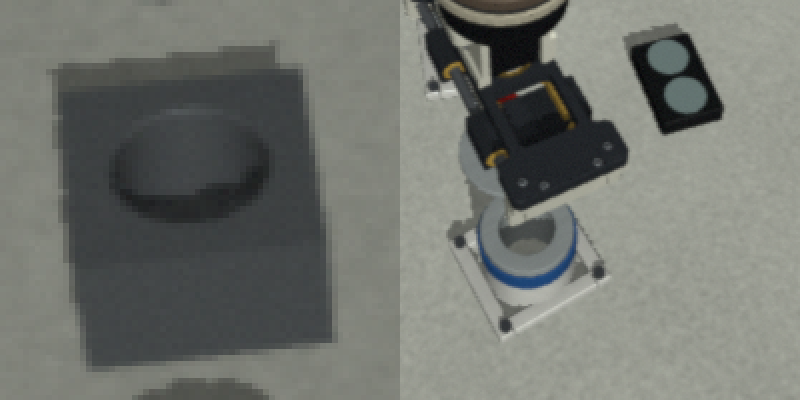

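View pics/w8.png

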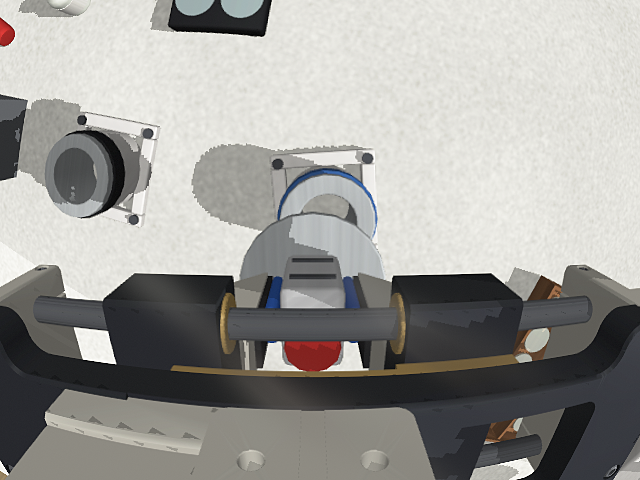

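Run:
```python
from m import *
import pickle
print("pocket",onz("side",268.4,218.5,.055))
im=cv2.imread("pics/w2.png")
cv2.imwrite("pics/z2.png",cv2.resize(im[80:190,258:368],(600,600),interpolation=0))
```

```text
pocket [0.51792655 0.14361774 0.055     ]
```

View pics/z2.png

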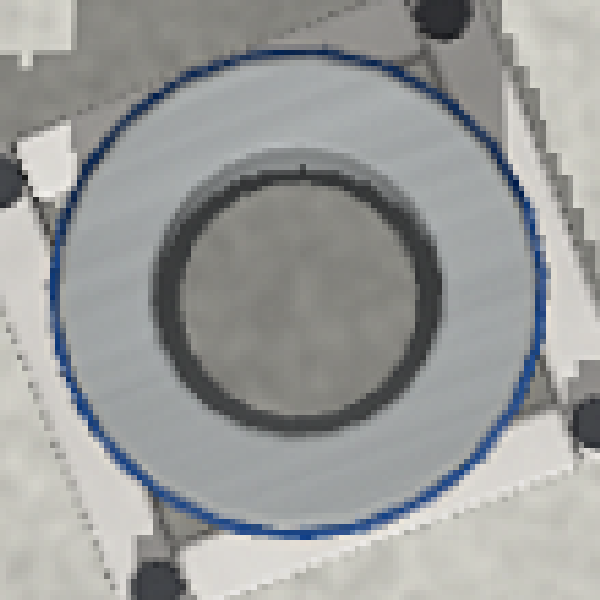

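```bash
python3 st.py .5357 -.263 .15 -73.1
```

```text
clk 8.525 pos [ 0.5286 -0.2533  0.2061] F [ 0.62  0.48 -3.16] w_mm 36.8
yaw -72.84 tilt 1.28
shift cm [1.178 5.596 0.512] turn [ 0.0214  0.0046 -0.0068]
```

Emit:
{"op": "move_arm", "data": {"series": [{"x": 1.18,"y": 1,"z": 0.51,"rx": 0.0214,"ry": 0.0046,"rz": -0.0068},{"x": 0,"y": 2,"z": 0,"rx": 0,"ry": 0,"rz": 0},{"x": 0,"y": 1.5,"z": 0,"rx": 0,"ry": 0,"rz": 0},{"x": 0,"y": 0,"z": 0,"rx": 0,"ry": 0,"rz": 0}]}}

```text
clock: 9.02
position: [0.5387, -0.2614, 0.1583]
ee_rot: [-1.333, 0.984, -0.988]
force: [0.6, 0.3, -2.0]
width: 0.395
```

```bash
python3 st.py .5357 -.263 .15 -73.1
```

```text
clk 9.025 pos [ 0.5387 -0.2614  0.1583] F [ 0.58  0.31 -2.  ] w_mm 36.3
yaw -72.89 tilt 0.21
shift cm [ 0.065  0.825 -0.341] turn [-0.0037  0.0037  0.0006]
```

Emit:
{"op": "move_arm", "data": {"series": [{"x": 0.06,"y": 0.4,"z": -0.34,"rx": -0.004,"ry": 0.004,"rz": 0},{"x": 0,"y": 0.4,"z": 0,"rx": 0,"ry": 0,"rz": 0},{"x": 0,"y": 0,"z": 0,"rx": 0,"ry": 0,"rz": 0},{"x": 0,"y": 0,"z": 0,"rx": 0,"ry": 0,"rz": 0}]}}

```text
clock: 9.52
position: [0.5364, -0.2634, 0.151]
ee_rot: [-1.334, 0.987, -0.992]
force: [-0.8, 0.6, -3.6]
width: 0.399
```

```bash
python3 st.py .5357 -.263 .142 -73.1
python3 - <<'E'
from h import *
a=arm.get_image("side");b=arm.get_image("scene")
cv2.imwrite("pics/z9.png",np.hstack([cv2.resize(a[310:460,230:380],(400,400),interpolation=0),cv2.resize(b[180:310,150:280],(400,400),interpolation=0)]))
E
```

```text
clk 9.525 pos [ 0.5364 -0.2634  0.151 ] F [-0.78  0.62 -3.61] w_mm 36.6
yaw -73.12 tilt 0.15
shift cm [-0.065  0.904 -0.058] turn [-0.0014 -0.0003  0.0021]
```

View pics/z9.png

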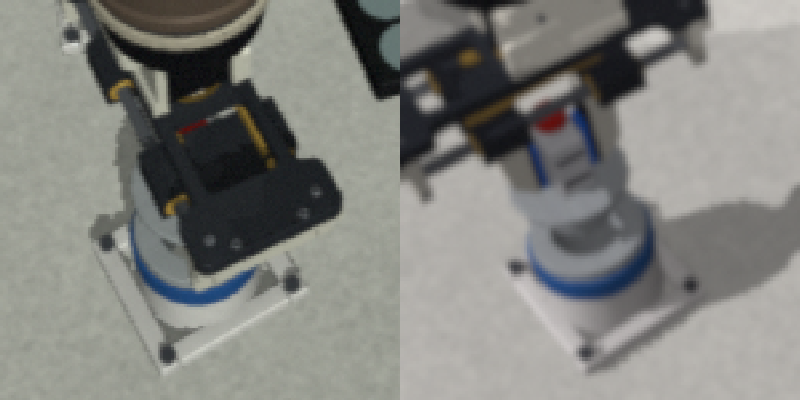

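Emit:
{"op": "move_arm", "data": {"series": [{"x": -0.06,"y": 0.5,"z": -0.06,"rx": -0.001,"ry": 0,"rz": 0.002},{"x": 0,"y": 0.4,"z": 0,"rx": 0,"ry": 0,"rz": 0},{"x": 0,"y": 0,"z": 0,"rx": 0,"ry": 0,"rz": 0},{"x": 0,"y": 0,"z": 0,"rx": 0,"ry": 0,"rz": 0}]}}

```text
clock: 10.12
position: [0.5356, -0.2629, 0.1414]
ee_rot: [-1.334, 0.989, -0.989]
force: [-0.6, -1.0, -2.0]
width: 0.398
```

```bash
python3 st.py .5357 -.263 .136 -73.1
```

```text
clk 10.125 pos [ 0.5356 -0.2629  0.1414] F [-0.65 -1.03 -2.04] w_mm 36.5
yaw -73.11 tilt 0.02
shift cm [0.007 0.539 0.004] turn [-0.0004 -0.0002 -0.0001]
```

Emit:
{"op": "move_arm", "data": {"series": [{"x": 0,"y": 0.3,"z": 0,"rx": 0,"ry": 0,"rz": 0},{"x": 0,"y": 0.3,"z": 0,"rx": 0,"ry": 0,"rz": 0},{"x": 0,"y": 0.3,"z": 0,"rx": 0,"ry": 0,"rz": 0},{"x": 0,"y": 0.1,"z": 0,"rx": 0,"ry": 0,"rz": 0},{"x": 0,"y": 0,"z": 0,"rx": 0,"ry": 0,"rz": 0}]}}

```text
clock: 10.75
position: [0.5357, -0.2629, 0.1307]
ee_rot: [-1.334, 0.989, -0.989]
force: [-0.0, -1.1, -3.0]
width: 0.398
```

```bash
python3 st.py .5357 -.263 .12 -73.1
```

```text
clk 10.75 pos [ 0.5357 -0.2629  0.1307] F [-0.01 -1.11 -2.99] w_mm 36.5
yaw -73.11 tilt 0.03
shift cm [ 0.006  1.068 -0.005] turn [-0.0005 -0.0002 -0.0001]
```

Emit:
{"op": "move_arm", "data": {"series": [{"x": 0,"y": 0.25,"z": 0,"rx": 0,"ry": 0,"rz": 0},{"x": 0,"y": 0.25,"z": 0,"rx": 0,"ry": 0,"rz": 0},{"x": 0,"y": 0.25,"z": 0,"rx": 0,"ry": 0,"rz": 0},{"x": 0,"y": 0.2,"z": 0,"rx": 0,"ry": 0,"rz": 0},{"x": 0,"y": 0,"z": 0,"rx": 0,"ry": 0,"rz": 0}]}}

```text
clock: 11.38
position: [0.5357, -0.263, 0.1205]
ee_rot: [-1.334, 0.989, -0.99]
force: [-0.0, -0.0, -2.9]
width: 0.398
```

```bash
python3 st.py .5357 -.263 .105 -73.1
```

```text
clk 11.375 pos [ 0.5357 -0.263   0.1205] F [-0.05 -0.01 -2.94] w_mm 36.6
yaw -73.11 tilt 0.03
shift cm [ 0.002  1.553 -0.006] turn [-0.0005 -0.0002 -0.    ]
```

Emit:
{"op": "move_arm", "data": {"series": [{"x": 0,"y": 0.25,"z": 0,"rx": 0,"ry": 0,"rz": 0},{"x": 0,"y": 0.25,"z": 0,"rx": 0,"ry": 0,"rz": 0},{"x": 0,"y": 0.25,"z": 0,"rx": 0,"ry": 0,"rz": 0},{"x": 0,"y": 0.25,"z": 0,"rx": 0,"ry": 0,"rz": 0},{"x": 0,"y": 0.25,"z": 0,"rx": 0,"ry": 0,"rz": 0},{"x": 0,"y": 0.15,"z": 0,"rx": 0,"ry": 0,"rz": 0},{"x": 0,"y": 0,"z": 0,"rx": 0,"ry": 0,"rz": 0}]}}

```text
clock: 12.25
position: [0.5358, -0.263, 0.1055]
ee_rot: [-1.334, 0.989, -0.99]
force: [-0.7, -0.0, -3.0]
width: 0.399
```

```bash
python3 st.py .5357 -.263 .1027 -73.1
```

```text
clk 12.25 pos [ 0.5358 -0.263   0.1055] F [-0.69 -0.03 -3.  ] w_mm 36.6
yaw -73.11 tilt 0.03
shift cm [-0.002  0.282 -0.007] turn [-0.0005 -0.0002  0.    ]
```

Now creep to flange contact.

Emit:
{"op": "move_arm", "data": {"series": [{"x": 0,"y": 0.12,"z": 0,"rx": 0,"ry": 0,"rz": 0},{"x": 0,"y": 0.1,"z": 0,"rx": 0,"ry": 0,"rz": 0},{"x": 0,"y": 0,"z": 0,"rx": 0,"ry": 0,"rz": 0}]}}

```text
clock: 12.62
position: [0.5359, -0.263, 0.1033]
ee_rot: [-1.334, 0.989, -0.99]
force: [-0.1, 0.1, -2.8]
width: 0.395
```

Emit:
{"op": "move_arm", "data": {"series": [{"x": 0,"y": 0.05,"z": 0,"rx": 0,"ry": 0,"rz": 0},{"x": 0,"y": 0,"z": 0,"rx": 0,"ry": 0,"rz": 0}]}}

```text
clock: 12.88
position: [0.5359, -0.2631, 0.1029]
ee_rot: [-1.334, 0.989, -0.99]
force: [-0.3, -0.7, -3.1]
width: 0.394
```

Emit:
{"op": "move_arm", "data": {"series": [{"x": 0,"y": 0.05,"z": 0,"rx": 0,"ry": 0,"rz": 0},{"x": 0,"y": 0,"z": 0,"rx": 0,"ry": 0,"rz": 0}]}}

```text
clock: 13.12
position: [0.536, -0.2631, 0.1028]
ee_rot: [-1.334, 0.988, -0.99]
force: [-0.8, -0.5, -1.8]
width: 0.397
```

Emit:
{"op": "move_arm", "data": {"series": [{"x": 0,"y": 0.05,"z": 0,"rx": 0,"ry": 0,"rz": 0},{"x": 0,"y": 0.05,"z": 0,"rx": 0,"ry": 0,"rz": 0},{"x": 0,"y": 0,"z": 0,"rx": 0,"ry": 0,"rz": 0}]}}

```text
clock: 13.5
position: [0.536, -0.2631, 0.1028]
ee_rot: [-1.333, 0.988, -0.99]
force: [-0.8, -0.3, -1.5]
width: 0.394
```

Emit:
{"op": "move_arm", "data": {"series": [{"x": 0,"y": 0,"z": 0,"rx": 0,"ry": 0,"rz": 0},{"x": 0,"y": 0,"z": 0,"rx": 0,"ry": 0,"rz": 0},{"x": 0,"y": 0,"z": 0,"rx": 0,"ry": 0,"rz": 0},{"x": 0,"y": 0,"z": 0,"rx": 0,"ry": 0,"rz": 0},{"x": 0,"y": 0,"z": 0,"rx": 0,"ry": 0,"rz": 0},{"x": 0,"y": 0,"z": 0,"rx": 0,"ry": 0,"rz": 0}], "jaw": 8.5}}

```text
clock: 14.25
position: [0.5368, -0.2635, 0.1029]
ee_rot: [-1.333, 0.987, -0.992]
force: [0.0, 0.2, -0.3]
width: 0.926
```

```bash
python3 st.py .5357 -.263 .2 -73.1
python3 - <<'E'
from h import *
im=arm.get_image("wrist");cv2.imwrite("pics/w10.png",im)
b=arm.get_image("scene");cv2.imwrite("pics/z10.png",cv2.resize(b[180:310,150:280],(520,520),interpolation=0))
E
```

```text
clk 14.25 pos [ 0.5368 -0.2635  0.1029] F [ 0.01  0.23 -0.35] w_mm 85.0
yaw -73.12 tilt 0.19
shift cm [-0.064 -9.71  -0.066] turn [-0.0029 -0.0003  0.0015]
```

View pics/w10.png

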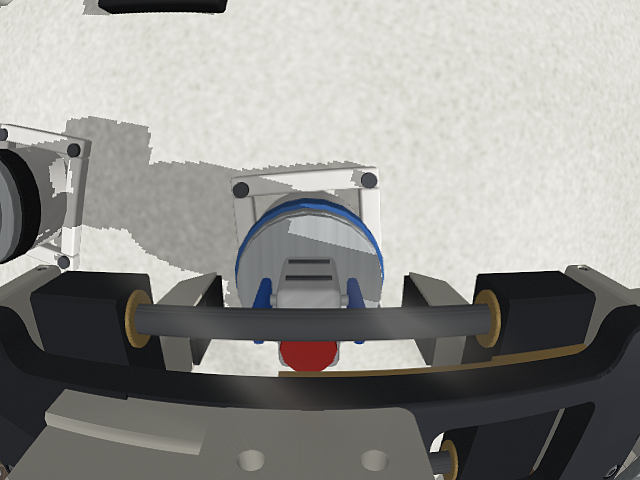

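View pics/z10.png

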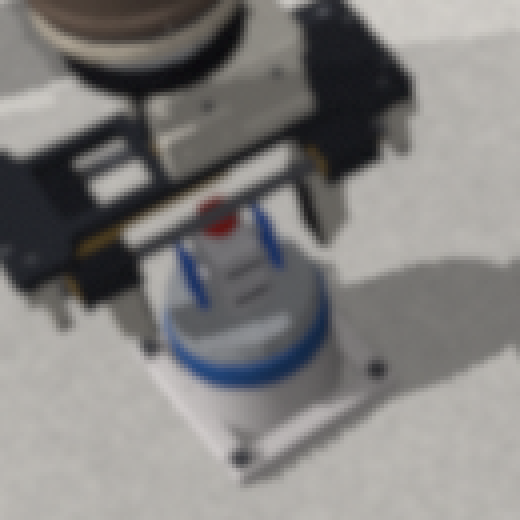

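Emit:
{"op": "move_arm", "data": {"series": [{"x": 0,"y": -3,"z": 0,"rx": 0,"ry": 0,"rz": 0},{"x": 0,"y": -4,"z": 0,"rx": 0,"ry": 0,"rz": 0},{"x": 0,"y": -2.5,"z": 0,"rx": 0,"ry": 0,"rz": 0},{"x": 0,"y": 0,"z": 0,"rx": 0,"ry": -0.183,"rz": 0},{"x": 0,"y": 0,"z": 0,"rx": 0,"ry": -0.183,"rz": 0},{"x": 0,"y": 0,"z": 0,"rx": 0,"ry": -0.183,"rz": 0},{"x": 0,"y": 0,"z": 0,"rx": 0,"ry": -0.183,"rz": 0},{"x": 0,"y": 0,"z": 0,"rx": 0,"ry": -0.183,"rz": 0},{"x": 0,"y": 0,"z": 0,"rx": 0,"ry": -0.183,"rz": 0},{"x": 0,"y": 0,"z": 0,"rx": 0,"ry": -0.183,"rz": 0},{"x": 0,"y": 0,"z": 0,"rx": 0,"ry": -0.183,"rz": 0},{"x": 0,"y": 0,"z": 0,"rx": 0,"ry": 0,"rz": 0}]}}

```text
clock: 15.85
position: [0.5358, -0.2635, 0.2011]
ee_rot: [-1.565, -0.177, 0.173]
force: [0.7, 0.1, -0.5]
width: 0.924
```

```bash
python3 st.py .5359 -.263 .2 16.9
python3 - <<'E'
from h import *
im=arm.get_image("wrist");cv2.imwrite("pics/w11.png",im)
E
```

```text
clk 15.85 pos [ 0.5358 -0.2635  0.2011] F [ 0.72  0.07 -0.51] w_mm 84.9
yaw 12.78 tilt 0.16
shift cm [0.021 0.113 0.046] turn [ 0.0017 -0.072   0.0023]
```

View pics/w11.png

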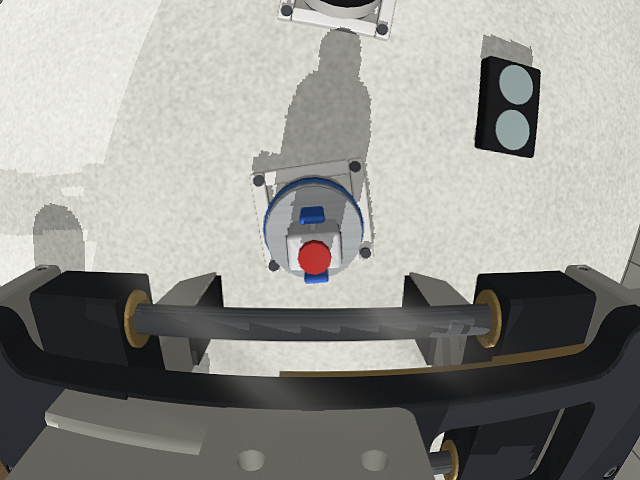

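Emit:
{"op": "move_arm", "data": {"series": [{"x": 0,"y": 0.5,"z": 0,"rx": 0.001,"ry": -0.07,"rz": 0.002},{"x": 0,"y": 1,"z": 0,"rx": 0,"ry": 0,"rz": 0},{"x": 0,"y": 1,"z": 0,"rx": 0,"ry": 0,"rz": 0},{"x": 0,"y": 0.5,"z": 0,"rx": 0,"ry": 0,"rz": 0},{"x": 0,"y": 0,"z": 0,"rx": 0,"ry": 0,"rz": 0},{"x": 0,"y": 0,"z": 0,"rx": 0,"ry": 0,"rz": 0},{"x": 0,"y": 0,"z": 0,"rx": 0,"ry": 0,"rz": 0},{"x": 0,"y": 0,"z": 0,"rx": 0,"ry": 0,"rz": 0}], "jaw": 0}}

```text
clock: 16.9
position: [0.536, -0.2634, 0.1695]
ee_rot: [-1.561, -0.217, 0.216]
force: [-0.0, 0.6, -0.3]
width: 0.103
```

```bash
python3 st.py .5359 -.263 .158 16.9
python3 - <<'E'
from m import *
s=arm.observe()
im=arm.get_image("wrist");cv2.imwrite("pics/w12.png",im)
for st,c in red(im,30): print(st,c,onz("wrist",*c,.134,s))
E
```

```text
clk 16.9 pos [ 0.536  -0.2634  0.1695] F [-0.    0.56 -0.33] w_mm 9.5
yaw 15.83 tilt 0.06
shift cm [-0.003  1.154  0.038] turn [ 0.0009 -0.0187  0.0004]
[297 256  36  40 943] [313.21633086 274.75503712] [ 0.53467521 -0.26059213  0.134     ]
```

View pics/w12.png

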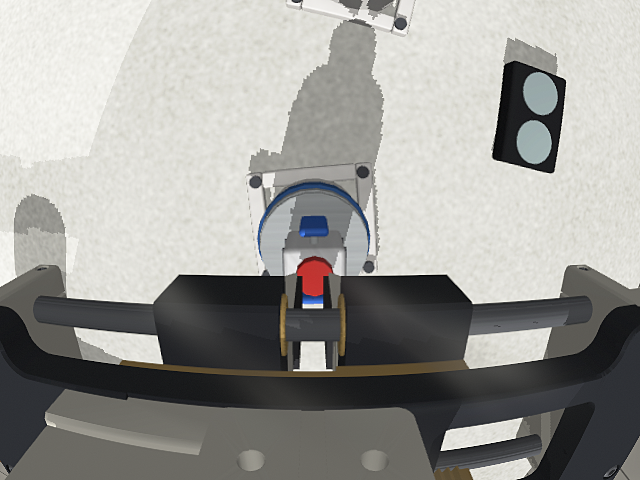

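Emit:
{"op": "move_arm", "data": {"series": [{"x": 0,"y": 0.6,"z": 0.04,"rx": 0.001,"ry": -0.018,"rz": 0},{"x": 0,"y": 0.5,"z": 0,"rx": 0,"ry": 0,"rz": 0},{"x": 0,"y": 0,"z": 0,"rx": 0,"ry": 0,"rz": 0},{"x": 0,"y": 0,"z": 0,"rx": 0,"ry": 0,"rz": 0}]}}

```text
clock: 17.45
position: [0.5358, -0.263, 0.1576]
ee_rot: [-1.558, -0.232, 0.232]
force: [0.1, -0.7, 0.1]
width: 0.004
```

```bash
python3 st.py .5359 -.263 .153 16.9
python3 - <<'E'
from m import *
b=arm.get_image("scene");cv2.imwrite("pics/z12.png",cv2.resize(b[180:310,150:280],(520,520),interpolation=0))
E
```

```text
clk 17.45 pos [ 0.5358 -0.263   0.1576] F [ 0.11 -0.73  0.06] w_mm 0.3
yaw 16.93 tilt 0.02
shift cm [ 0.011  0.461 -0.004] turn [-0.0003  0.0005  0.0003]
```

View pics/z12.png

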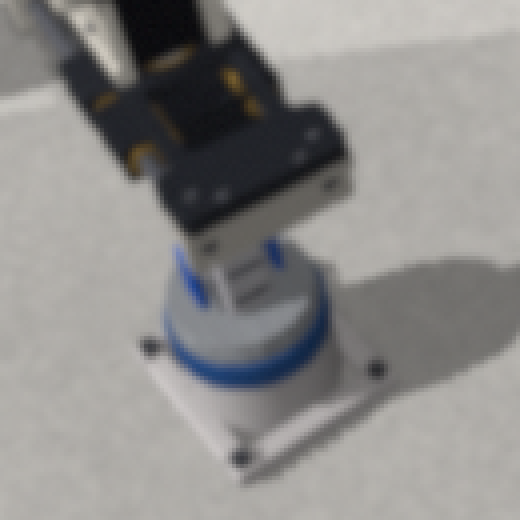

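Emit:
{"op": "move_arm", "data": {"series": [{"x": 0.01,"y": 0.2,"z": 0,"rx": 0,"ry": 0,"rz": 0},{"x": 0,"y": 0.15,"z": 0,"rx": 0,"ry": 0,"rz": 0},{"x": 0,"y": 0,"z": 0,"rx": 0,"ry": 0,"rz": 0}]}}

```text
clock: 17.88
position: [0.536, -0.2629, 0.1541]
ee_rot: [-1.558, -0.232, 0.232]
force: [-0.6, -0.1, -0.5]
width: 0.007
```

Emit:
{"op": "move_arm", "data": {"series": [{"x": 0,"y": 0.1,"z": 0,"rx": 0,"ry": 0,"rz": 0},{"x": 0,"y": 0.1,"z": 0,"rx": 0,"ry": 0,"rz": 0}]}}

```text
clock: 18.12
position: [0.5362, -0.263, 0.1523]
ee_rot: [-1.558, -0.233, 0.231]
force: [-1.2, -0.4, 6.2]
width: 0.002
```

Emit:
{"op": "move_arm", "data": {"series": [{"x": 0,"y": 0.1,"z": 0,"rx": 0,"ry": 0,"rz": 0},{"x": 0,"y": 0.1,"z": 0,"rx": 0,"ry": 0,"rz": 0}]}}

```text
clock: 18.38
position: [0.5361, -0.263, 0.1511]
ee_rot: [-1.559, -0.233, 0.231]
force: [-2.3, 1.3, 5.8]
width: 0.006
```

Emit:
{"op": "move_arm", "data": {"series": [{"x": 0,"y": 0.1,"z": 0,"rx": 0,"ry": 0,"rz": 0},{"x": 0,"y": 0.1,"z": 0,"rx": 0,"ry": 0,"rz": 0},{"x": 0,"y": 0.1,"z": 0,"rx": 0,"ry": 0,"rz": 0}]}}

```text
clock: 18.75
position: [0.5361, -0.263, 0.1497]
ee_rot: [-1.559, -0.233, 0.23]
force: [-2.2, 0.9, 6.0]
width: 0.003
```

Emit:
{"op": "move_arm", "data": {"series": [{"x": 0,"y": 0.1,"z": 0,"rx": 0,"ry": 0,"rz": 0}]}}

```text
clock: 18.88
position: [0.5361, -0.263, 0.1492]
ee_rot: [-1.559, -0.233, 0.23]
force: [-1.8, 1.2, 6.0]
width: 0.004
```

```bash
python3 st.py .5359 -.263 .1468 16.9
```

```text
clk 18.875 pos [ 0.5361 -0.263   0.1492] F [-1.76  1.24  6.05] w_mm 0.4
yaw 16.92 tilt 0.13
shift cm [-0.023  0.239  0.006] turn [0.0012 0.0003 0.0019]
```

Emit:
{"op": "move_arm", "data": {"series": [{"x": 0,"y": 0.1,"z": 0,"rx": 0.001,"ry": 0,"rz": 0.002},{"x": 0,"y": 0.1,"z": 0,"rx": 0,"ry": 0,"rz": 0},{"x": 0,"y": 0.1,"z": 0,"rx": 0,"ry": 0,"rz": 0}]}}

```text
clock: 19.25
position: [0.5361, -0.263, 0.1477]
ee_rot: [-1.559, -0.232, 0.231]
force: [-1.9, 0.5, 6.8]
width: 0.0
```

Emit:
{"op": "move_arm", "data": {"series": [{"x": 0,"y": 0.1,"z": 0,"rx": 0,"ry": 0,"rz": 0}]}}

```text
clock: 19.38
position: [0.5361, -0.263, 0.1473]
ee_rot: [-1.559, -0.232, 0.231]
force: [-2.7, 0.5, 6.5]
width: 0.002
```

Emit:
{"op": "move_arm", "data": {"series": [{"x": 0,"y": 0.1,"z": 0,"rx": 0,"ry": 0,"rz": 0}]}}

```text
clock: 19.5
position: [0.5362, -0.263, 0.1469]
ee_rot: [-1.559, -0.232, 0.231]
force: [-3.3, 0.9, 8.5]
width: 0.006
```

Emit:
{"op": "move_arm", "data": {"series": [{"x": 0,"y": 0.1,"z": 0,"rx": 0,"ry": 0,"rz": 0}]}}

```text
clock: 19.62
position: [0.5362, -0.263, 0.1467]
ee_rot: [-1.56, -0.233, 0.23]
force: [-4.3, 1.1, 9.3]
width: 0.004
```

Emit:
{"op": "move_arm", "data": {"series": [{"x": 0,"y": 0.13,"z": 0,"rx": 0.001,"ry": 0,"rz": 0.002}]}}

```text
clock: 19.75
position: [0.5362, -0.263, 0.1464]
ee_rot: [-1.559, -0.231, 0.232]
force: [-3.4, 1.1, 11.5]
width: 0.0
```

Emit:
{"op": "move_arm", "data": {"series": [{"x": 0,"y": 0.16,"z": 0,"rx": 0,"ry": 0,"rz": 0}]}}

```text
clock: 19.88
position: [0.5363, -0.263, 0.146]
ee_rot: [-1.56, -0.232, 0.231]
force: [-5.3, 2.0, 15.0]
width: 0.004
```

Emit:
{"op": "move_arm", "data": {"series": [{"x": 0,"y": 0.18,"z": 0,"rx": 0,"ry": 0,"rz": 0}]}}

```text
clock: 20.0
position: [0.5363, -0.2631, 0.1457]
ee_rot: [-1.56, -0.232, 0.231]
force: [-7.2, 2.6, 16.7]
width: 0.005
```

```bash
python3 st.py .5359 -.263 .17 16.9
```

```text
clk 20.0 pos [ 0.5363 -0.2631  0.1457] F [-7.19  2.56 16.68] w_mm 0.5
yaw 16.89 tilt 0.1
shift cm [-0.031 -2.429  0.016] turn [ 0.0017 -0.0002  0.0005]
```

Emit:
{"op": "move_arm", "data": {"series": [{"x": 0,"y": -0.5,"z": 0,"rx": 0,"ry": 0,"rz": 0},{"x": 0,"y": -1,"z": 0,"rx": 0,"ry": 0,"rz": 0},{"x": 0,"y": -1.2,"z": 0,"rx": 0,"ry": 0,"rz": 0},{"x": 0,"y": 0,"z": 0,"rx": 0,"ry": 0,"rz": 0}]}}

```text
clock: 20.5
position: [0.5366, -0.2632, 0.175]
ee_rot: [-1.561, -0.233, 0.23]
force: [0.5, -0.0, 0.3]
width: 0.004
```

Emit:
{"op": "move_arm", "data": {"series": [{"x": 0,"y": 0,"z": 0,"rx": 0,"ry": 0,"rz": 0},{"x": 0,"y": 0,"z": 0,"rx": 0,"ry": 0,"rz": 0},{"x": 0,"y": 0,"z": 0,"rx": 0,"ry": 0,"rz": 0},{"x": 0,"y": 0,"z": 0,"rx": 0,"ry": 0,"rz": 0},{"x": 0,"y": 0,"z": 0,"rx": 0,"ry": 0,"rz": 0},{"x": 0,"y": 0,"z": 0,"rx": 0,"ry": 0,"rz": 0},{"x": 0,"y": 0,"z": 0,"rx": 0,"ry": 0,"rz": 0}], "jaw": 8}}

```text
clock: 21.38
position: [0.5361, -0.263, 0.1739]
ee_rot: [-1.56, -0.232, 0.231]
force: [0.5, -0.2, -0.5]
width: 0.721
```

```bash
python3 st.py .5359 -.263 .103 16.9
python3 - <<'E'
from m import *
im=arm.get_image("wrist");cv2.imwrite("pics/w13.png",im)
E
```

```text
clk 21.375 pos [ 0.5361 -0.263   0.1739] F [ 0.5  -0.19 -0.55] w_mm 66.2
yaw 16.88 tilt 0.08
shift cm [-0.02   7.085  0.012] turn [ 0.0013 -0.0003  0.0002]
```

View pics/w13.png

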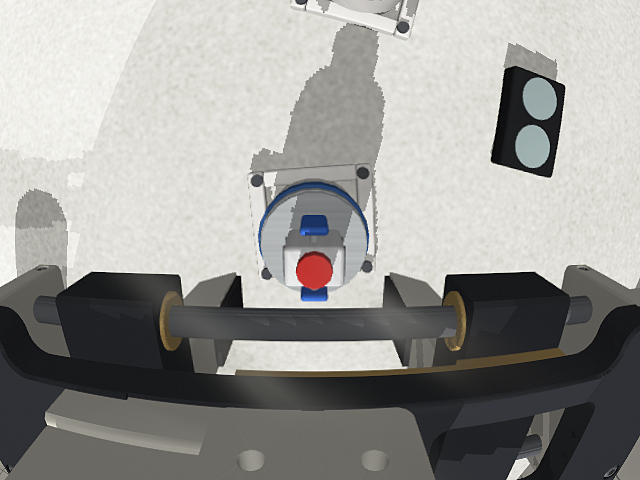

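Emit:
{"op": "move_arm", "data": {"series": [{"x": -0.02,"y": 1.5,"z": 0.01,"rx": 0.001,"ry": 0,"rz": 0},{"x": 0,"y": 2,"z": 0,"rx": 0,"ry": 0,"rz": 0},{"x": 0,"y": 1.8,"z": 0,"rx": 0,"ry": 0,"rz": 0},{"x": 0,"y": 0.8,"z": 0,"rx": 0,"ry": 0,"rz": 0},{"x": 0,"y": 0,"z": 0,"rx": 0,"ry": 0,"rz": 0},{"x": 0,"y": 0,"z": 0,"rx": 0,"ry": 0,"rz": 0}]}}

```text
clock: 22.18
position: [0.5352, -0.2628, 0.1083]
ee_rot: [-1.558, -0.231, 0.232]
force: [-0.0, 0.6, 0.5]
width: 0.873
```

```bash
python3 st.py .5359 -.263 .103 16.9
```

```text
clk 22.175 pos [ 0.5352 -0.2628  0.1083] F [-0.01  0.56  0.52] w_mm 80.1
yaw 16.88 tilt 0.06
shift cm [ 0.058  0.534 -0.044] turn [-0.0006 -0.0003 -0.0008]
```

Emit:
{"op": "move_arm", "data": {"series": [{"x": 0.06,"y": 0.5,"z": -0.04,"rx": -0.001,"ry": 0,"rz": -0.001},{"x": 0,"y": 0,"z": 0,"rx": 0,"ry": 0,"rz": 0},{"x": 0,"y": 0,"z": 0,"rx": 0,"ry": 0,"rz": 0}]}}

```text
clock: 22.55
position: [0.5367, -0.2633, 0.1042]
ee_rot: [-1.56, -0.233, 0.229]
force: [-0.2, -0.2, 0.1]
width: 0.87
```

Emit:
{"op": "move_arm", "data": {"series": [{"x": 0,"y": 0,"z": 0,"rx": 0,"ry": 0,"rz": 0},{"x": 0,"y": 0,"z": 0,"rx": 0,"ry": 0,"rz": 0},{"x": 0,"y": 0,"z": 0,"rx": 0,"ry": 0,"rz": 0},{"x": 0,"y": 0,"z": 0,"rx": 0,"ry": 0,"rz": 0},{"x": 0,"y": 0,"z": 0,"rx": 0,"ry": 0,"rz": 0},{"x": 0,"y": 0,"z": 0,"rx": 0,"ry": 0,"rz": 0}], "jaw": 2.8, "newtons": 25}}

```text
clock: 23.3
position: [0.537, -0.2633, 0.1046]
ee_rot: [-1.56, -0.234, 0.229]
force: [0.2, 0.4, -0.2]
width: 0.367
```

```bash
python3 st.py .5359 -.263 .103 16.9
python3 - <<'E'
from m import *
im=arm.get_image("wrist");cv2.imwrite("pics/w14.png",im)
E
```

```text
clk 23.3 pos [ 0.537  -0.2633  0.1046] F [ 0.2   0.41 -0.22] w_mm 33.6
yaw 16.89 tilt 0.2
shift cm [-0.098  0.163  0.059] turn [ 0.0023 -0.0002  0.0026]
```

View pics/w14.png

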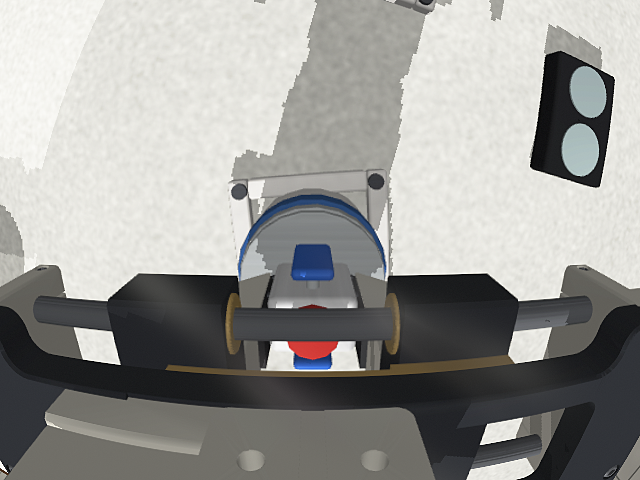

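Emit:
{"op": "move_arm", "data": {"series": [{"x": -0.05,"y": -0.3,"z": 0.03,"rx": 0,"ry": 0,"rz": 0},{"x": 0,"y": -0.5,"z": 0,"rx": 0,"ry": 0,"rz": 0},{"x": 0,"y": -0.6,"z": 0,"rx": 0,"ry": 0,"rz": 0}]}}

```text
clock: 23.72
position: [0.5355, -0.2636, 0.1182]
ee_rot: [-1.56, -0.232, 0.23]
force: [0.2, -1.0, -3.8]
width: 0.37
```

```bash
python3 st.py .5359 -.263 .2 16.9
```

```text
clk 23.725 pos [ 0.5355 -0.2636  0.1182] F [ 0.18 -1.03 -3.79] w_mm 34.0
yaw 16.86 tilt 0.11
shift cm [ 0.065 -8.177  0.032] turn [ 0.0018 -0.0007  0.0008]
```

Emit:
{"op": "move_arm", "data": {"series": [{"x": 0.03,"y": -0.8,"z": 0.03,"rx": 0,"ry": 0,"rz": 0},{"x": 0,"y": -1.2,"z": 0,"rx": 0,"ry": 0,"rz": 0},{"x": 0,"y": -1.5,"z": 0,"rx": 0,"ry": 0,"rz": 0},{"x": 0,"y": -2,"z": 0,"rx": 0,"ry": 0,"rz": 0},{"x": 0,"y": -2.5,"z": 0,"rx": 0,"ry": 0,"rz": 0},{"x": 0,"y": -2,"z": 0,"rx": 0,"ry": 0,"rz": 0},{"x": 0,"y": 0,"z": 0,"rx": 0,"ry": 0,"rz": 0}]}}

```text
clock: 24.6
position: [0.5357, -0.2622, 0.2274]
ee_rot: [-1.56, -0.234, 0.229]
force: [0.8, -0.7, -3.1]
width: 0.367
```

```bash
python3 st.py .5166 .143 .21 16.9
python3 - <<'E'
from m import *
im=arm.get_image("side");cv2.imwrite("pics/s15.png",im)
im=cv2.imread("pics/s15.png")
cv2.imwrite("pics/z15.png",cv2.resize(im[280:440,220:380],(600,600),interpolation=0))
E
```

```text
clk 24.6 pos [ 0.5357 -0.2622  0.2274] F [ 0.77 -0.67 -3.14] w_mm 33.7
yaw 16.9 tilt 0.24
shift cm [ 9.946  1.667 39.329] turn [ 0.0026 -0.      0.0032]
```

View pics/z15.png

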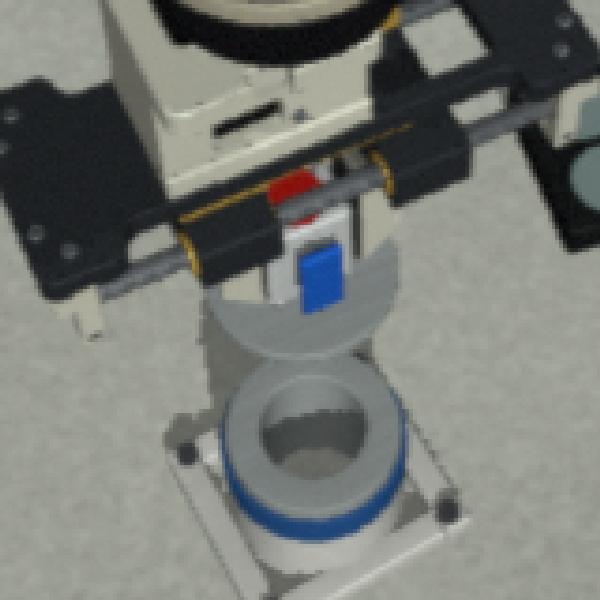

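Emit:
{"op": "move_arm", "data": {"series": [{"x": 1.0,"y": 0,"z": 4,"rx": 0.0026,"ry": 0,"rz": 0.003},{"x": 1.25,"y": 0,"z": 5,"rx": 0,"ry": 0,"rz": 0},{"x": 1.25,"y": 0,"z": 5,"rx": 0,"ry": 0,"rz": 0},{"x": 1.25,"y": 0,"z": 5,"rx": 0,"ry": 0,"rz": 0},{"x": 1.25,"y": 0,"z": 5,"rx": 0,"ry": 0,"rz": 0},{"x": 1.25,"y": 0,"z": 5,"rx": 0,"ry": 0,"rz": 0},{"x": 1.25,"y": 0,"z": 5,"rx": 0,"ry": 0,"rz": 0},{"x": 0.8,"y": 0,"z": 3,"rx": 0,"ry": 0,"rz": 0},{"x": 0,"y": 0,"z": 0,"rx": 0,"ry": 0,"rz": 0},{"x": 0,"y": 0,"z": 0,"rx": 0,"ry": 0,"rz": 0}]}}

```text
clock: 25.9
position: [0.5106, 0.1292, 0.2176]
ee_rot: [-1.557, -0.219, 0.242]
force: [0.1, -0.3, -3.2]
width: 0.37
```

```bash
python3 st.py .5157 .143 .145 16.9
```

```text
clk 25.9 pos [0.5106 0.1292 0.2176] F [ 0.05 -0.27 -3.19] w_mm 34.0
yaw 16.81 tilt 0.85
shift cm [0.991 7.25  1.145] turn [-0.0036 -0.0016 -0.0144]
```

Emit:
{"op": "move_arm", "data": {"series": [{"x": 1,"y": 0.5,"z": 1.15,"rx": -0.0036,"ry": -0.0016,"rz": -0.0144},{"x": 0,"y": 1.5,"z": 0,"rx": 0,"ry": 0,"rz": 0},{"x": 0,"y": 2,"z": 0,"rx": 0,"ry": 0,"rz": 0},{"x": 0,"y": 1.5,"z": 0,"rx": 0,"ry": 0,"rz": 0},{"x": 0,"y": 0,"z": 0,"rx": 0,"ry": 0,"rz": 0},{"x": 0,"y": 0,"z": 0,"rx": 0,"ry": 0,"rz": 0}]}}

```text
clock: 26.65
position: [0.5171, 0.1401, 0.1575]
ee_rot: [-1.561, -0.226, 0.229]
force: [1.1, 0.3, -1.6]
width: 0.367
```

```bash
python3 st.py .5157 .143 .13 16.9
python3 - <<'E'
from m import *
im=arm.get_image("side")
w=arm.get_image("wrist");cv2.imwrite("pics/w16.png",w)
cv2.imwrite("pics/z16.png",cv2.resize(im[120:270,200:350],(600,600),interpolation=0))
E
```

```text
clk 26.65 pos [0.5171 0.1401 0.1575] F [ 1.12  0.31 -1.64] w_mm 33.7
yaw 16.6 tilt 0.13
shift cm [-0.05   2.75   0.328] turn [ 0.0016 -0.0053 -0.0017]
```

View pics/z16.png

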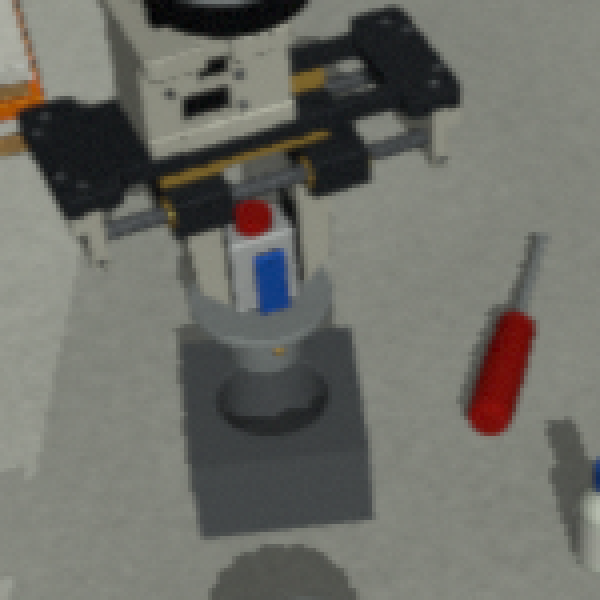

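View pics/w16.png

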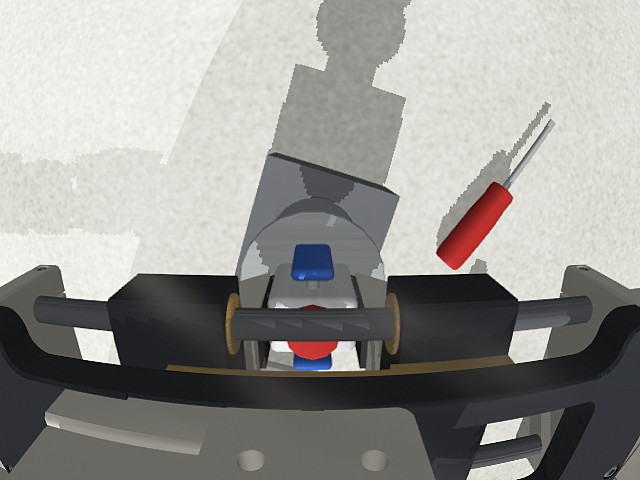

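Emit:
{"op": "move_arm", "data": {"series": [{"x": -0.05,"y": 0.6,"z": 0.33,"rx": 0.0016,"ry": -0.005,"rz": -0.0017},{"x": 0,"y": 0.8,"z": 0,"rx": 0,"ry": 0,"rz": 0},{"x": 0,"y": 0.8,"z": 0,"rx": 0,"ry": 0,"rz": 0},{"x": 0,"y": 0.5,"z": 0,"rx": 0,"ry": 0,"rz": 0},{"x": 0,"y": 0,"z": 0,"rx": 0,"ry": 0,"rz": 0}]}}

```text
clock: 27.38
position: [0.5161, 0.1436, 0.1295]
ee_rot: [-1.558, -0.233, 0.23]
force: [0.9, 0.8, -2.2]
width: 0.369
```

```bash
python3 st.py .5157 .143 .092 16.9
```

```text
clk 27.375 pos [0.5161 0.1436 0.1295] F [ 0.87  0.85 -2.23] w_mm 33.9
yaw 16.92 tilt 0.11
shift cm [-0.062  3.753 -0.045] turn [-0.0001  0.0003  0.0019]
```

Emit:
{"op": "move_arm", "data": {"series": [{"x": -0.05,"y": 0.5,"z": -0.05,"rx": 0,"ry": 0,"rz": 0.002},{"x": 0,"y": 0.6,"z": 0,"rx": 0,"ry": 0,"rz": 0},{"x": 0,"y": 0.6,"z": 0,"rx": 0,"ry": 0,"rz": 0},{"x": 0,"y": 0.6,"z": 0,"rx": 0,"ry": 0,"rz": 0},{"x": 0,"y": 0.6,"z": 0,"rx": 0,"ry": 0,"rz": 0},{"x": 0,"y": 0.3,"z": 0,"rx": 0,"ry": 0,"rz": 0},{"x": 0,"y": 0,"z": 0,"rx": 0,"ry": 0,"rz": 0}]}}

```text
clock: 28.25
position: [0.516, 0.143, 0.0953]
ee_rot: [-1.558, -0.232, 0.232]
force: [0.0, 0.2, -3.2]
width: 0.368
```

```bash
python3 st.py .5157 .143 .0896 16.9
```

```text
clk 28.25 pos [0.516  0.143  0.0953] F [ 0.04  0.25 -3.23] w_mm 33.8
yaw 16.91 tilt 0.01
shift cm [-0.025  0.57   0.011] turn [-0.0001  0.0002  0.    ]
```

Emit:
{"op": "move_arm", "data": {"series": [{"x": 0,"y": 0.2,"z": 0,"rx": 0,"ry": 0,"rz": 0},{"x": 0,"y": 0.2,"z": 0,"rx": 0,"ry": 0,"rz": 0},{"x": 0,"y": 0.1,"z": 0,"rx": 0,"ry": 0,"rz": 0},{"x": 0,"y": 0,"z": 0,"rx": 0,"ry": 0,"rz": 0}]}}

```text
clock: 28.75
position: [0.5163, 0.1431, 0.0904]
ee_rot: [-1.558, -0.232, 0.231]
force: [-0.2, -0.7, -3.8]
width: 0.369
```

Emit:
{"op": "move_arm", "data": {"series": [{"x": 0,"y": 0.07,"z": 0,"rx": 0,"ry": 0,"rz": 0},{"x": 0,"y": 0.07,"z": 0,"rx": 0,"ry": 0,"rz": 0},{"x": 0,"y": 0,"z": 0,"rx": 0,"ry": 0,"rz": 0}]}}

```text
clock: 29.12
position: [0.5164, 0.1432, 0.0897]
ee_rot: [-1.558, -0.233, 0.231]
force: [-0.4, 0.1, -3.2]
width: 0.37
```

Emit:
{"op": "move_arm", "data": {"series": [{"x": 0,"y": 0.07,"z": 0,"rx": 0,"ry": 0,"rz": 0},{"x": 0,"y": 0.07,"z": 0,"rx": 0,"ry": 0,"rz": 0}]}}

```text
clock: 29.38
position: [0.5164, 0.1433, 0.0895]
ee_rot: [-1.558, -0.233, 0.23]
force: [-4.3, -1.4, 11.1]
width: 0.37
```

Emit:
{"op": "move_arm", "data": {"series": [{"x": 0,"y": 0,"z": 0,"rx": 0,"ry": 0,"rz": 0},{"x": 0,"y": 0,"z": 0,"rx": 0,"ry": 0,"rz": 0}]}}

```text
clock: 29.62
position: [0.5165, 0.1433, 0.0896]
ee_rot: [-1.558, -0.233, 0.23]
force: [-1.0, 0.8, -1.3]
width: 0.368
```

Emit:
{"op": "move_arm", "data": {"series": [{"x": 0,"y": 0,"z": 0,"rx": 0,"ry": 0,"rz": 0},{"x": 0,"y": 0,"z": 0,"rx": 0,"ry": 0,"rz": 0},{"x": 0,"y": 0,"z": 0,"rx": 0,"ry": 0,"rz": 0},{"x": 0,"y": 0,"z": 0,"rx": 0,"ry": 0,"rz": 0},{"x": 0,"y": 0,"z": 0,"rx": 0,"ry": 0,"rz": 0},{"x": 0,"y": 0,"z": 0,"rx": 0,"ry": 0,"rz": 0}], "jaw": 7.5}}

```text
clock: 30.38
position: [0.5173, 0.1436, 0.0898]
ee_rot: [-1.558, -0.235, 0.229]
force: [0.6, -0.3, -0.7]
width: 0.818
```

```bash
python3 st.py .5157 .143 .2 16.9
python3 - <<'E'
from m import *
w=arm.get_image("wrist");cv2.imwrite("pics/w17.png",w)
E
```

```text
clk 30.375 pos [0.5173 0.1436 0.0898] F [ 0.61 -0.33 -0.72] w_mm 75.1
yaw 16.92 tilt 0.21
shift cm [ -0.13  -11.021  -0.013] turn [0.0001 0.0003 0.0036]
```

View pics/w17.png

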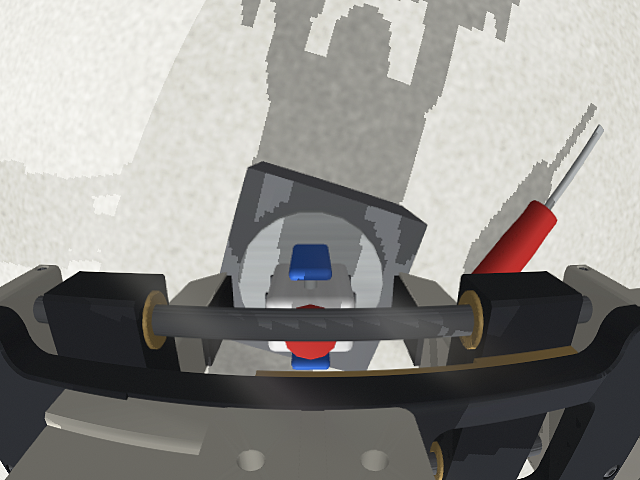

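Emit:
{"op": "move_arm", "data": {"series": [{"x": 0,"y": -2,"z": 0,"rx": 0,"ry": 0,"rz": 0},{"x": 0,"y": -4,"z": 0,"rx": 0,"ry": 0,"rz": 0},{"x": 0,"y": -4,"z": 0,"rx": 0,"ry": 0,"rz": 0},{"x": 0,"y": -4,"z": -4,"rx": 0,"ry": 0,"rz": 0},{"x": 0,"y": 0,"z": -5,"rx": 0,"ry": 0,"rz": 0},{"x": 0,"y": 0,"z": 0,"rx": 0,"ry": 0,"rz": 0},{"x": 0,"y": 0,"z": 0,"rx": 0,"ry": 0,"rz": 0}]}}

```text
clock: 31.3
position: [0.5434, 0.056, 0.2344]
ee_rot: [-1.558, -0.236, 0.231]
force: [-0.2, 0.1, -0.1]
width: 0.815
```

Run:
```python
from m import *
s=arm.observe();print(s["clock"],s["position"])
w=arm.get_image("wrist");sd=arm.get_image("side");cv2.imwrite("pics/s18.png",sd);cv2.imwrite("pics/w18.png",w)
for st,c in red(w,100): print(st,c,onz("wrist",*c,.112,s))
for st,c in blue(w,40): print(st,c,onz("wrist",*c,.102,s))
cv2.imwrite("pics/z18.png",np.hstack([cv2.resize(w[60:260,220:420],(400,400),interpolation=0),cv2.resize(sd[180:260,230:310],(400,400),interpolation=0)]))
```

```text
31.3 [0.54339239 0.05601213 0.23438602]
[ 416   89   62   71 1837] [446.03592814 124.26673925] [0.61051445 0.1642587  0.112     ]
[298  95  28  27 576] [311.47395833 108.01388889] [0.51531916 0.14326136 0.112     ]
[301  80  21  11 183] [311.3715847   84.29508197] [0.5098493  0.16084903 0.102     ]
[301 134  21   6 121] [311.23966942 136.44628099] [0.52099908 0.12420094 0.102     ]
[440 258  20  20 288] [449.64930556 267.4375    ] [0.65770656 0.06111222 0.102     ]
```

View pics/z18.png

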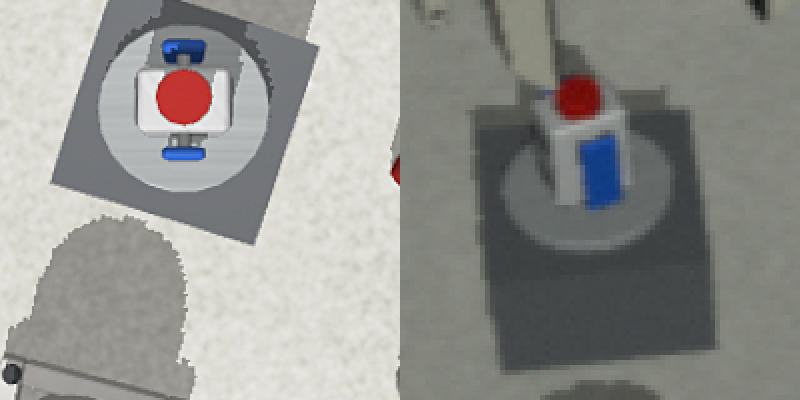

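View pics/s18.png

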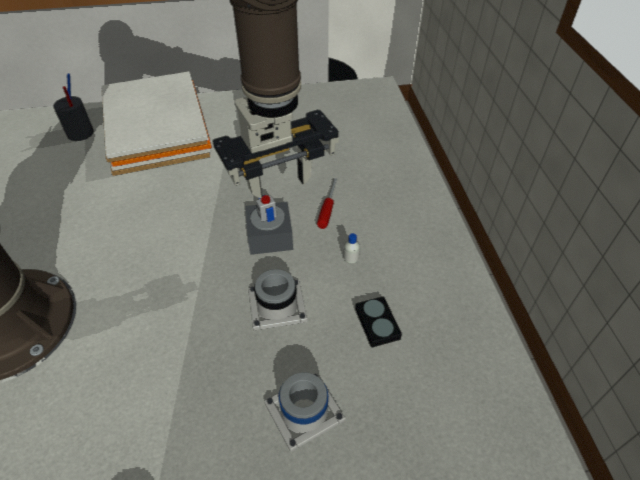

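```bash
python3 -c "
from cell import arm
print(arm.sign_off(), arm.observe()['clock'])"
```

```text
the job is handed in; nothing more can be done
the job is handed in; nothing more can be done
```

The gauge has measured the blue-banded bore, been locked there, and is back in its grey stand. I handed the job in at about 31 s of the 72 s allowed.

**What I did**
- I pinched the wings, lowered the gauge into the bore and let go once the flange seated. The tool was at z = 0.1028 m, against 0.1027 m predicted.
- I pressed the lock button in small steps. It slid at about 6 N and bit after about 6 mm. I stopped at 16.7 N downward (18.3 N in total), after roughly 7 mm of travel.
- I turned the gripper a quarter turn, took the gauge by its metal handle with 25 N, drew it out and set it in the stand. The contact force on seating was about 11 N.

**What the last pictures showed**
- **Position:** the gauge looks upright and flat in the stand. The button is at (0.515, 0.143), within 1 mm of where the gauge stood at the start.
- **Plungers:** the wings are about 38 mm apart, down from about 45–47 mm at the start. That puts `jaw_l` at roughly 4 mm, inside the 3.5–6.5 mm range. It is a coarse estimate by pixels, and I could not read the joint directly.
- **Other things:** the bottle, lens case and screwdriver look unmoved, and the gripper is clear.

**Disagreements:** a first circle fit of the blue bore was about 1 mm off its rim fit because of shading, so I used the rim. The side camera put the stand pocket about 2.5 mm from the wrist camera's estimate. I trusted the wrist camera, and the gauge went in freely.

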